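# Scoop taro balls into the cooker and key in its programme

### The job

With the scoop, bring at least two taro balls from the pan into the cooker's bath, spilling none and not touching the balls with the gripper, then lay the scoop flat on the counter. Then start the cooker by fully pressing three of its keys, one at a time: first the square key, then the round key next to the bar, then the bar. Do not press the other round key, and leave the spatula, the jug and the bottle where they are.

Things in the scene. Friction and masses are not known exactly. Their poses are not given: they have to be found in the camera images.
- cooker: Fixed cooker, 320 mm deep (x), 260 wide (y). Origin: middle of its underside; x from front (keys, robot side) to back. Steel panel slopes up at 35 deg from x -160, z 50 to x -50, z 127 mm. Four white keys in a row on it; from +y: square, round, round, bar. A guard rail (8 mm bar along y, at x -95, z 169, posts at its ends) bars the gripper from straight above: come tilted
- bath (a point): Centre of the inner floor of the cooker's open rectangular steel bath: inside 170 mm (cooker's x) by 220 mm (y), 70 mm deep, floor 70 mm and rim 140 mm above the counter; axes as the cooker's
- key_square_top (a point): square key 22 x 22 mm: centre of the top face, key up, 12 mm above the panel; z points out of the panel, square to it (35 deg from vertical, leaning towards the cooker's front), y along the row of keys
- key_round_by_square_top (a point): round key, 22 mm diameter, next to the square key: centre of the top face, key up, 12 mm above the panel; z points out of the panel, square to it (35 deg from vertical, leaning towards the cooker's front), y along the row of keys
- key_round_by_bar_top (a point): round key, 22 mm diameter, next to the bar key: centre of the top face, key up, 12 mm above the panel; z points out of the panel, square to it (35 deg from vertical, leaning towards the cooker's front), y along the row of keys
- key_bar_top (a point): bar key, 36 mm along the row, 16 mm up the slope: centre of the top face, key up, 12 mm above the panel; z points out of the panel, square to it (35 deg from vertical, leaning towards the cooker's front), y along the row of keys
- key_square (a joint): Key of the cooker: 0 = up, 0.007 = fully pressed (m), springs back; about 5 N at the bottom.
- key_round_by_square (a joint): Key of the cooker: 0 = up, 0.007 = fully pressed (m), springs back; about 5 N at the bottom.
- key_round_by_bar (a joint): Key of the cooker: 0 = up, 0.007 = fully pressed (m), springs back; about 5 N at the bottom.
- key_bar (a joint): Key of the cooker: 0 = up, 0.007 = fully pressed (m), springs back; about 5 N at the bottom.
- pan: Long steel pan on a low stand, fixed: 248 mm long (x), 108 wide (y), walls 4 mm, inside 44 mm deep. Its floor slopes 10 deg down towards its far (+x) end. Origin on the counter below its middle; z up (not tilted)
- pan_mid (a point): middle of the pan's inner floor, 56 mm above the counter; inner floor is 240 x 100 mm
- pan_foot (a point): foot of the pan's far (low) end wall: middle of that inner edge of the floor
- scoop: Loose scoop, 100 g. Origin: middle of the bowl's flat underside, x to its open lip, z up. Bowl 80 mm long (x -40 to 40), 84 wide, floor 2 thick, back and side walls 30 high (sides end 14 mm short of the lip). Black bar handle 14 mm wide (y), 20 thick, rising at 45 deg from x -38, z 20 behind the bowl to its end at x -119, z 101; a good grip point on its axis is x -91, z 73 mm
- ball0_center (a point): centre of a frozen (slippery) taro ball, 22 mm diameter, 10 g, loose (five alike, lying at the low end of the pan)
- ball1_center (a point): centre of a frozen (slippery) taro ball, 22 mm diameter, 10 g, loose (five alike, lying at the low end of the pan)
- ball2_center (a point): centre of a frozen (slippery) taro ball, 22 mm diameter, 10 g, loose (five alike, lying at the low end of the pan)
- ball3_center (a point): centre of a frozen (slippery) taro ball, 22 mm diameter, 10 g, loose (five alike, lying at the low end of the pan)
- ball4_center (a point): centre of a frozen (slippery) taro ball, 22 mm diameter, 10 g, loose (five alike, lying at the low end of the pan)
- spatula: wooden-handled steel spatula, 240 mm long, lying on the counter; not part of the job, leave it alone; origin under its middle
- jug: white mug-shaped jug, 72 mm across, 90 mm tall; not part of the job, leave it alone; origin under its middle
- syrup: amber bottle, 56 mm across, 140 mm tall; not part of the job, leave it alone; origin under its middle
Not all that is in view belongs to the job. What is shaped like the scoop but purple or turquoise is not meant.

How it is judged:
By the outcome, as a careful person would: the job done as asked, in the order asked, and still so for the second after the job is handed in, with the robot touching nothing.
It also fails if it takes over 72 s, if anything falls off the work surface, if the arm or the gripper's body presses on something with over 40 N, if the wrist force passes 120 N, or if a joint passes its speed limit or range.

### The arm

A 6-joint arm with a two-finger parallel gripper is mounted at the origin on the work surface. World frame = base frame: x ahead of the robot, y to its left, z up, the work surface at z = 0. Lengths are in mm, angles in rad, forces in N, time in s.
With the tool pointing down it reaches from about 350 to 925 mm from the base axis. Payload 6.4 kg.
Tool frame: the origin (TCP) lies on the centre line of the jaws, within the pads' length; the fingertips stand tip_extent ahead of it and the grasp point (between the pads) is the TCP (tip_extent is the distance from the TCP to the fingertips, in mm); z points along the fingers, y is the line along which they close (so a half turn about z gives the same grasp; the last joint's range is limited). The gripper opens to 85 mm and grips with 20 to 120 N. Pads are 22 mm wide; open, the fingers measure 114 mm over their backs; the gripper's body (76 mm by 85 mm) begins 54 mm behind the grasp point. The pads swing forward as they close: fully open they stand 13 mm farther back than shut.
Start: joints at [0.971, 0.245, 1.558, -0, 1.339, -0.174], TCP at [268.481, 591.973, 250.29] pointing down, gripper open.
Joint ranges: [-3.13, 3.13], [-1.02, 2.26], [0.13, 2.54], [-0.95, 4.09], [0.21, 2.88], [-2.74, 2.74]. Speed limits (rad/s): [2.57, 2.57, 3.14, 3.14, 3.14, 3.14].

### API

Orientations are given as a unit quaternion [x, y, z, w].
In Python, from station import read_state, get_image, close_job, tip_extent gives the robot as it stands.
- The arm moves only by the shell command python3 -m pendant 'ROWS' [FORCE]. ROWS is JSON, a list of rows, each a list of 5 numbers: the shift along the world's x, y, z in cm, then the turn about the world's z in degrees, then the finger opening in cm, from 0 to 8.54. A call has exactly 8 rows; each row is the pose to reach, as a shift and turn from the pose commanded when the call began; what a row does not reach only later rows make up. A row lasts 1/12 s, in which the tool goes at most 41.7 mm and 7.16 degrees, less where a joint would pass 70% of its speed; a pose out of reach is approached as far as the arm can. A call with a gripper value outside its range is refused whole. The fingers move at their own pace and stop on an object; FORCE is the grip in N (left out, the last holds). Time passes only in rows, so rows that repeat a pose let the fingers close, or fill a call up. It gives the time, the measured TCP pose, the force, the opening and the grip force at its end, in the units of the state.
- read_state(): the state, without advancing time (a new reading comes with each control period).
- get_image(name): name is "side" or "top" or "wrist"; returns a dict with "color" (420x560x3 uint8, red, green, blue), "intrinsics" (3x3 intrinsics, pixels), "position" and "orientation" of the camera in the world. Camera axes: x right, y down, z forward; pixel columns grow to the right and rows downward; lengths in mm; the calibration is good to about 2 mm. The wrist camera is an equidistant fisheye: a pixel r from the principal point sees the ray r / f radians off the axis. A picture is of the moment at which its call begins. There is no depth.
- close_job(): hands the job in; it is judged then, once.
The state is a dict: "clock": time; "joints": joint angles; "dq": joint speeds; "joint_torque": joint torques, N m; "eef_pos": TCP position; "ee_rot": TCP orientation; "contact_force": force on the tool from outside, world axes, zero at the start; "torque": the same for the moment, N m; "grip_width": finger opening in mm; "grip_force": force on a finger pad.
Only numpy, scipy, OpenCV 4.12 (cv2) and the standard library are available. Lean on these libraries where they do the work, as an engineer would, in place of code of your own. Each camera call takes 0.05 s, during which the arm holds its last target. There are 200 camera calls.

## Working session

There is one attempt and no reset: what is moved stays moved. The work goes in short steps, Python scripts to look and compute and a shell command to move; the robot and the scene stay as the last step left them, time stands still between calls to the robot, and variables do not carry over. Pictures are saved under pics/ and viewed, at most 10 in all, crops included, and the job is handed in when it is done.

```bash
ls; mkdir -p pics
python3 - <<'E'
from station import *
import cv2
s=read_state();print(s,tip_extent)
for n in("top","side"):
    r=get_image(n);print(n,r["intrinsics"],r["position"],r["orientation"])
    cv2.imwrite(f"pics/{n}0.png",cv2.resize(r["color"][:,:,::-1],(800,600)))
E
```

```text
pics
{'clock': 0.0, 'joints': array([ 9.70853977e-01,  2.45804676e-01,  1.55898858e+00, -1.52350869e-05,
        1.33865852e+00, -1.74101456e-01]), 'dq': array([-1.58697282e-03,  1.63664804e-03,  5.66671705e-04, -1.81546695e-03,
        5.81387336e-04, -8.90172009e-05]), 'joint_torque': array([-9.63334642e-04, -4.29500985e+01, -3.26129866e+01, -1.79372892e-04,
        5.19135443e-03, -2.35708903e-06]), 'eef_pos': array([268.21782695, 591.53026942, 249.19995028]), 'ee_rot': array([ 2.11313483e-01,  9.77417898e-01, -8.63607632e-04, -3.43983807e-04]), 'contact_force': array([-0.38680052,  0.91753644, -0.40417842]), 'torque': array([-0.00398567, -0.04394148, -0.03297829]), 'grip_force': 0.0, 'grip_width': 85.16036093241489} 19.0
top [[464.46214019   0.         270.76820326]
 [  0.         464.46214019 209.76643781]
 [  0.           0.           1.        ]] [ 264.43777775  -18.84080696 1398.85429104] [-0.70223866  0.70778034 -0.05707792  0.05147782]
side [[508.04926081   0.         279.7513945 ]
 [  0.         508.04926081 202.19855427]
 [  0.           0.           1.        ]] [  82.73437309 -855.66923945 1068.18175187] [ 0.90680978 -0.20644562  0.07835145 -0.35907836]
```

View pics/top0.png

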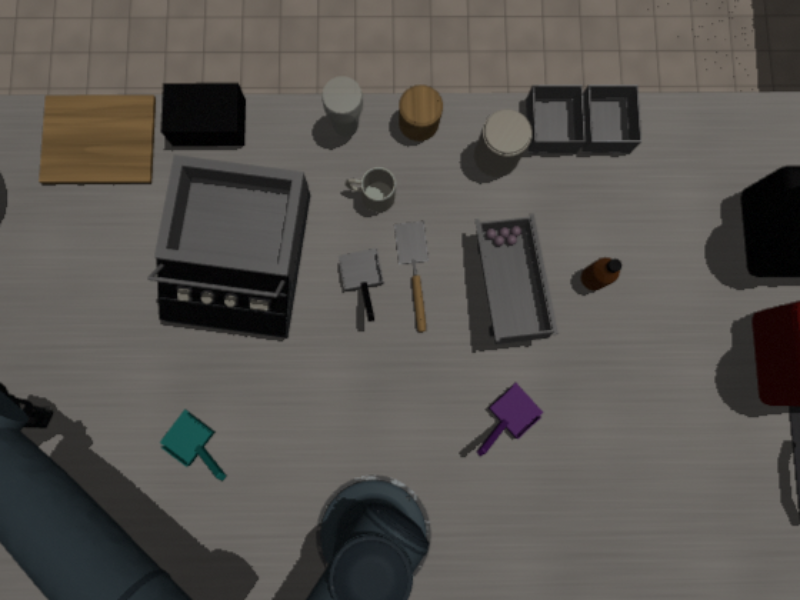

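View pics/side0.png

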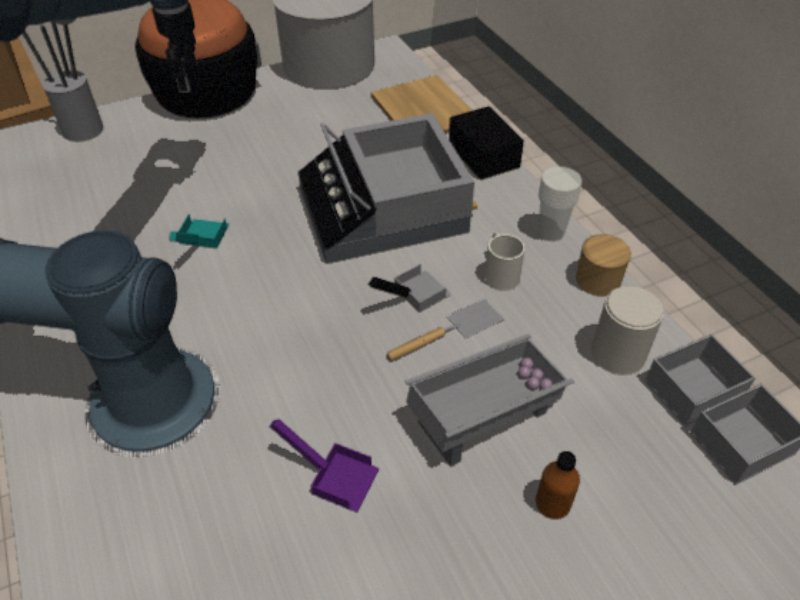

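The top view shows three scoop-shaped things: turquoise at (190,440), purple at (515,410), and a grey bowl with a black handle at (360,270)-(371,318). The grey one fits the description (steel with a black bar handle). The pan is at (513,280) with the balls at its far end near (503,235). The cooker is at (230,250), with its keys along row ~297.

```bash
cat > h.py <<'E'
from station import *
import numpy as np,cv2
from scipy.spatial.transform import Rotation as R
def ray(r,u,v,fish=False):
    K=r["intrinsics"];x=(u-K[0,2])/K[0,0];y=(v-K[1,2])/K[1,1]
    if fish:
        t=np.hypot(x,y)+1e-12;d=np.array([x/t*np.sin(t),y/t*np.sin(t),np.cos(t)])
    else: d=np.array([x,y,1.])
    return np.array(r["position"]),R.from_quat(r["orientation"]).apply(d)
def onz(r,u,v,z,fish=False):
    p,d=ray(r,u,v,fish);return p+d*(z-p[2])/d[2]
def proj(r,P,fish=False):
    K=r["intrinsics"];c=R.from_quat(r["orientation"]).inv().apply(np.atleast_2d(P)-r["position"])
    if fish:
        n=np.hypot(c[:,0],c[:,1])+1e-9;t=np.arctan2(n,c[:,2]);q=c[:,:2]/n[:,None]*t[:,None]
    else: q=c[:,:2]/c[:,2:]
    return q*K[0,0]+K[:2,2]
E
python3 - <<'E'
from h import *
r=get_image("top");s=.7
for n,u,v,z in[("bowl",360,270,2),("hend",371,318,101),("panfar",506,222,75),("pannear",523,335,120),("cookBL",175,158,140),("cookBR",308,175,140),("keysq",184,294,98),("keybar",259,304,98),("rail",160,272,169),("railR",282,290,169),("jug",379,183,90),("syr",610,265,140),("purp",515,410,0)]:
    print(n,onz(r,u*s,v*s,z).round())
w=get_image("wrist");print(w["intrinsics"],w["position"],w["orientation"])
cv2.imwrite("pics/w0.png",w["color"][:,:,::-1])
E
```

```text
bowl [546.  26.   2.]
hend [429.   1. 101.]
panfar [ 629. -277.   75.]
pannear [ 391. -293.  120.]
cookBL [746. 387. 140.]
cookBR [710. 124. 140.]
keysq [480. 372.  98.]
keybar [459. 223.  98.]
rail [511. 397. 169.]
railR [475. 167. 169.]
jug [709. -16.  90.]
syr [ 524. -463.  140.]
purp [ 247. -296.    0.]
[[325.1922621    0.         275.4449362 ]
 [  0.         325.1922621  213.74263606]
 [  0.           0.           1.        ]] [205.99103627 620.74886484 372.69898195] [0.83287282 0.53677356 0.07305784 0.11339996]
```

```bash
python3 -m pendant '[[1.2,-3.6,0,2.5,8],[2.4,-7.2,0,5,8],[3.6,-10.8,0,7.5,8],[4.8,-14.4,0,10,8],[6,-18,0,12,8],[7.2,-21.6,0,14,8],[8.4,-25.2,0,16,8],[9.6,-28.8,0,18,8]]' && python3 -m pendant '[[1.2,-3.6,0,2.5,8],[2.4,-7.2,0,5,8],[3.6,-10.8,0,7.5,8],[4.8,-14.4,0,10,8],[6,-18,0,12,8],[7.2,-21.6,0,14,8],[8.4,-25.2,0,16,8],[9.3,-29.7,0,18.4,8]]' && python3 -m pendant '[[0,0,0,0,6],[0,0,0,0,6],[0,0,0,0,6],[0,0,0,0,6],[0,0,0,0,6],[0,0,0,0,6],[0,0,0,0,6],[0,0,0,0,6]]'
python3 - <<'E'
from h import *
w=get_image("wrist");np.save("w1.npy",w,allow_pickle=True)
print(read_state()["eef_pos"],R.from_quat(read_state()["ee_rot"]).as_matrix()[:,1])
cv2.imwrite("pics/w1.png",cv2.resize(w["color"][:,:,::-1],(800,600),interpolation=cv2.INTER_CUBIC))
E
```

```text
clock: 0.87
eef_pos: [364.5, 302.3, 250.2]
ee_rot: [0.055, 0.999, -0.0, 0.0]
contact_force: [0.4, -0.8, 0.1]
grip_width: 79.9
grip_force: 0.0
clock: 1.53
eef_pos: [457.0, 9.5, 250.4]
ee_rot: [-0.106, 0.994, 0.0, 0.0]
contact_force: [0.9, 0.1, -0.0]
grip_width: 80.1
grip_force: 0.0
clock: 2.2
eef_pos: [456.6, 11.7, 250.3]
ee_rot: [-0.105, 0.994, -0.0, 0.0]
contact_force: [0.8, -0.2, 0.0]
grip_width: 60.0
grip_force: 0.0
[456.60325165  11.59085996 250.30890885] [-2.08877256e-01  9.77941864e-01 -4.80036218e-05]
```

View pics/w1.png

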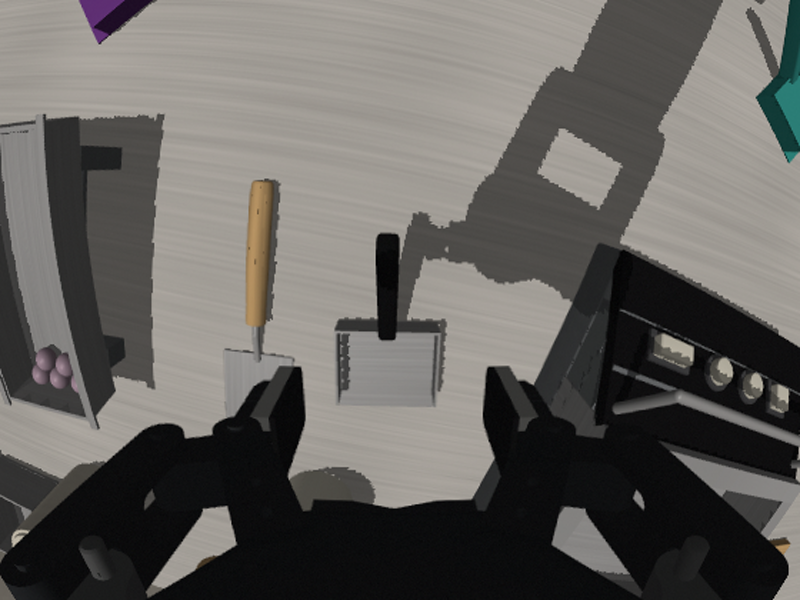

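The enlarged wrist view confirms it: the grey scoop's black handle runs from (387,235) to (388,338), and its lip corners are (337,405) and (436,405). The purple and turquoise decoys are off at the corners. Balls are at about (50,367), and the keys at (672,350), (720,372), (752,387) and (779,398).

```bash
cat > fit.py <<'E'
from h import *
from scipy.optimize import least_squares
def fit(obs,x0):
    # obs: list of (img,fish,pts_local,pix_full)
    def f(p):
        c,s=np.cos(p[2]),np.sin(p[2]);o=[]
        for r,fi,L,px in obs:
            L=np.array(L,float);W=np.c_[p[0]+c*L[:,0]-s*L[:,1],p[1]+s*L[:,0]+c*L[:,1],L[:,2]]
            o.append((proj(r,W,fi)-np.array(px)).ravel())
        return np.concatenate(o)
    q=least_squares(f,x0,loss="soft_l1",x_scale=[10,10,.1]);return q.x,f(q.x).reshape(-1,2)
E
python3 - <<'E'
from fit import *
w=np.load("w1.npy",allow_pickle=True).item();t=get_image("top")
s=.7
p,e=fit([(w,True,[(40,-42,2),(40,42,2),(-40,-42,30),(-40,42,30),(-126,0,94)],s*np.array([(337,405),(436,405),(336,320),(445,320),(387,235)]))],[546,26,.2])
print("scoop",p.round(2),np.degrees(p[2]),e.round(1).tolist())
c,sn=np.cos(p[2]),np.sin(p[2]);print("grip",p[0]-91*c,p[1]-91*sn)
F,N=(129.8,77.8),(-114.5,120.9)
L=[(F[0],54,F[1]),(F[0],-54,F[1]),(N[0],-54,N[1]),(N[0],54,N[1])]
p,e=fit([(t,False,L,s*np.array([(476,221),(533,215),(553,333),(496,340)])),(w,True,[L[3],L[0]],s*np.array([(45,115),(98,428)]))],[510,-285,.1])
print("pan",p.round(2),np.degrees(p[2]),e.round(1).tolist())
E
```

```text
scoop [5.4301e+02 2.7960e+01 2.1000e-01] 11.973051909034986 [[3.9, -0.6], [-0.1, -0.4], [-0.6, 7.2], [-1.8, 7.3], [0.6, -4.3]]
grip 453.989411177942 9.081385350356943
pan [ 5.026e+02 -2.794e+02  1.100e-01] 6.274135433498113 [[-1.1, 1.8], [-4.6, 1.9], [-2.1, 0.0], [-0.7, -0.3], [-1.1, 3.7], [-0.9, -3.9]]
```

```bash
python3 -m pendant '[[-0.1,-0.1,-3,0,5],[-0.2,-0.3,-6,0,5],[-0.2,-0.3,-9,0,5],[-0.2,-0.3,-12,0,5],[-0.2,-0.3,-15,0,5],[-0.2,-0.3,-16.5,0,5],[-0.2,-0.3,-17.5,0,5],[-0.2,-0.3,-17.5,0,5]]' && python3 -m pendant '[[0,0,0,0,1],[0,0,0,0,1],[0,0,0,0,1],[0,0,0,0,1],[0,0,0,0,1],[0,0,0,0,1],[0,0,0,0,1],[0,0,0,0,1]]' 40 && python3 -m pendant '[[0,0,0.5,0,1],[0,0,1,0,1],[0,0,2,0,1],[0,0,4,0,1],[0,0,7,0,1],[0,0,10,0,1],[0,0,12,0,1],[0,0,12,0,1]]'
python3 - <<'E'
from h import *
w=get_image("wrist");t=get_image("side")
cv2.imwrite("pics/w2.png",np.hstack([cv2.resize(w["color"][:,:,::-1],(440,330)),cv2.resize(t["color"][100:300,150:400,::-1],(360,330))]))
E
```

```text
clock: 2.97
eef_pos: [453.2, 8.4, 73.4]
ee_rot: [-0.105, 0.995, 0.001, -0.002]
contact_force: [-0.4, 0.2, -0.0]
grip_width: 50.1
grip_force: 0.0
clock: 3.63
eef_pos: [455.9, 7.8, 76.7]
ee_rot: [-0.105, 0.995, -0.001, 0.001]
contact_force: [-1.1, 0.2, 6.1]
grip_width: 13.4
grip_force: 41.1
clock: 4.3
eef_pos: [457.4, 7.6, 201.0]
ee_rot: [-0.105, 0.994, -0.002, 0.005]
contact_force: [0.3, -0.4, -0.2]
grip_width: 13.4
grip_force: 40.2
```

View pics/w2.png

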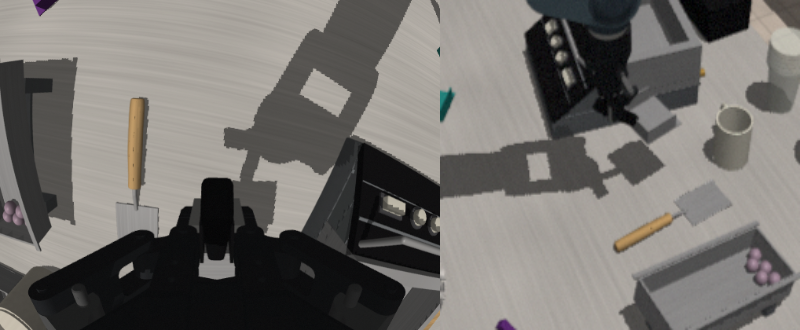

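```bash
python3 -m pendant '[[-0.5,-2,0.5,-1,1],[-1,-4,1.5,-2,1],[-1.5,-6,2.5,-3,1],[-2,-8,3.5,-4,1],[-2.5,-10,4,-5,1],[-3,-12,4,-5.7,1],[-3,-13,4,-5.7,1],[-3,-13,4,-5.7,1]]'
python3 - <<'E'
from h import *
w=get_image("wrist");np.save("w3.npy",w,allow_pickle=True)
cv2.imwrite("pics/w3.png",cv2.resize(w["color"][:,:,::-1],(800,600),interpolation=cv2.INTER_CUBIC))
E
```

```text
clock: 5.07
eef_pos: [423.9, -122.8, 233.8]
ee_rot: [-0.054, 0.999, 0.001, -0.001]
contact_force: [0.4, -0.1, -0.9]
grip_width: 13.4
grip_force: 40.2
```

View pics/w3.png

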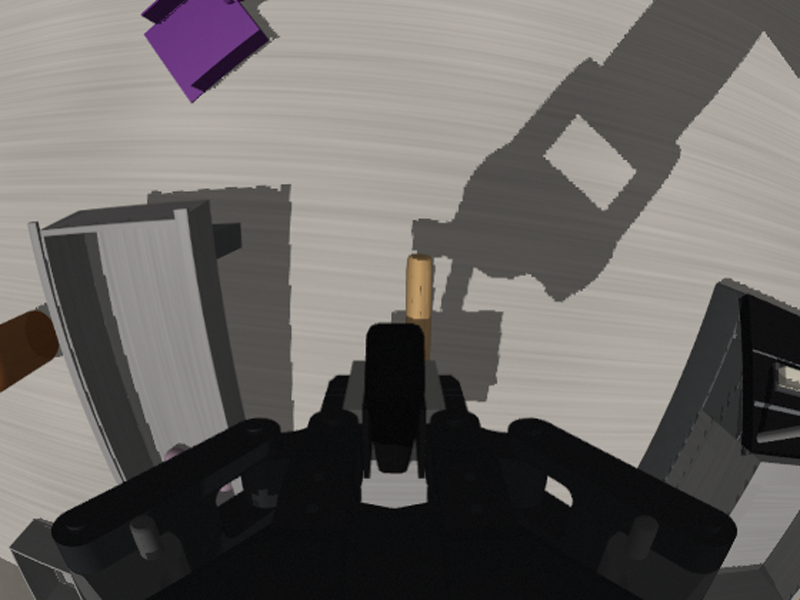

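The wrist view shows the pan's near rim corners at (29,222) and (189,209). The left rim runs down to (120,478), and the balls are hidden behind the gripper.

Run:
```python
from fit import *
w=np.load("w1.npy",allow_pickle=True).item();w3=np.load("w3.npy",allow_pickle=True).item();t=get_image("top");s=.7
F,N=(129.8,77.8),(-114.5,120.9)
L=[(F[0],54,F[1]),(F[0],-54,F[1]),(N[0],-54,N[1]),(N[0],54,N[1])]
A=(t,False,L,s*np.array([(476,221),(533,215),(553,333),(496,340)]))
B=(w,True,[L[3],L[0]],s*np.array([(45,115),(98,428)]))
C=(w3,True,[L[2],L[3]],s*np.array([(29,222),(189,209)]))
for o in([C],[A],[B,C],[A,B,C]):
    p,e=fit(o,[510,-285,.1]);print("pan",p.round(1),np.degrees(p[2]).round(1),e.round(1).tolist())
# balls top row from w1 picture
for u,v in[(45,352),(38,377),(62,385),(62,362)]: print(onz(w,u*s,v*s,48,True).round())
for u,v in[(491,233),(504,230),(517,230),(498,240),(511,240)]: print(onz(t,u*s,v*s,48).round())
q=read_state();print(R.from_quat(q["ee_rot"]).as_matrix()[:,1])
```

```text
pan [ 4.986e+02 -2.796e+02  1.000e-01] 6.0 [[10.0, -0.1], [-0.9, 0.0]]
pan [ 5.049e+02 -2.855e+02  1.000e-01] 5.1 [[1.8, 0.6], [-1.6, 1.4], [-0.6, -0.4], [0.6, -1.5]]
pan [ 4.989e+02 -2.784e+02  1.000e-01] 6.4 [[0.1, -0.1], [-0.3, -6.2], [10.4, 0.8], [-0.4, 0.1]]
pan [ 4.992e+02 -2.797e+02  1.000e-01] 6.0 [[-0.8, 2.9], [-4.2, 3.1], [-2.0, 1.3], [-0.8, 0.8], [-0.4, 0.4], [-1.6, -6.2], [9.9, 0.6], [-1.2, 0.7]]
[ 591. -293.   48.]
[ 622. -306.   48.]
[ 621. -273.   48.]
[ 596. -271.   48.]
[ 613. -250.   48.]
[ 620. -277.   48.]
[ 620. -305.   48.]
[ 598. -264.   48.]
[ 598. -291.   48.]
[-0.10945722  0.99398919  0.0021442 ]
```

Run:
```python
from fit import *
w3=np.load("w3.npy",allow_pickle=True).item();w=np.load("w1.npy",allow_pickle=True).item();t=get_image("top");s=.7
for h in(54,57,60):
    F,N=(129.8,77.8),(-114.5,120.9)
    L=[(F[0],h,F[1]),(F[0],-h,F[1]),(N[0],-h,N[1]),(N[0],h,N[1])]
    A=(t,False,L,s*np.array([(476,221),(533,215),(553,333),(496,340)]))
    C=(w3,True,[L[2],L[3]],s*np.array([(29,222),(189,209)]))
    for o in([C],[A,C]):
        p,e=fit(o,[505,-285,.1]);print(h,p.round(1),np.degrees(p[2]).round(1),e.round(1).tolist())
cv2.imwrite("pics/d.png",np.hstack([cv2.resize(t["color"][140:250,320:400,::-1],(400,550),interpolation=cv2.INTER_CUBIC),cv2.resize(w3["color"][130:240,5:85+75,::-1],(400,550)[:2],interpolation=cv2.INTER_CUBIC)]))
```

```text
54 [ 4.986e+02 -2.796e+02  1.000e-01] 6.0 [[10.0, -0.1], [-0.9, 0.0]]
54 [ 4.993e+02 -2.833e+02  1.000e-01] 5.5 [[0.8, 2.6], [-2.6, 3.2], [-1.1, 1.5], [0.2, 0.6], [7.8, 0.1], [-4.2, 1.1]]
57 [ 4.987e+02 -2.830e+02  1.000e-01] 5.7 [[5.6, -0.1], [-0.8, 0.0]]
57 [ 4.993e+02 -2.845e+02  1.000e-01] 5.4 [[0.4, 2.6], [-1.1, 3.1], [0.3, 1.4], [-0.6, 0.7], [5.0, 0.1], [-1.7, 1.1]]
60 [ 4.988e+02 -2.862e+02  1.000e-01] 5.5 [[1.4, -0.1], [-0.6, 0.0]]
60 [ 4.993e+02 -2.861e+02  1.000e-01] 5.6 [[-0.3, 2.8], [0.3, 2.9], [2.1, 1.2], [-1.0, 0.9], [1.4, 0.5], [-0.5, 0.6]]
```

View pics/d.png

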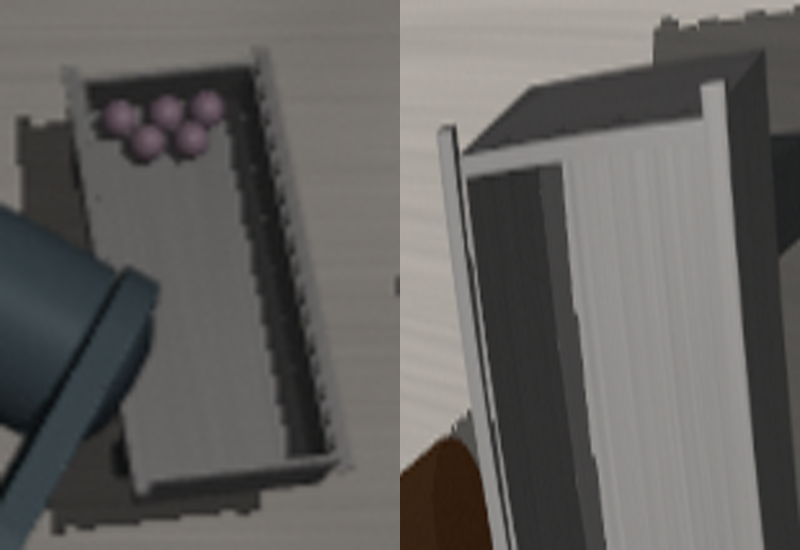

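```bash
python3 -m pendant '[[0,-3,0,-0.8,1],[-0.1,-6,0,-0.8,1],[-0.2,-9,0,-0.8,1],[-0.3,-12,0,-0.8,1],[-0.3,-14.5,0,-0.8,1],[-0.3,-16,0,-0.8,1],[-0.3,-16.9,0,-0.8,1],[-0.3,-16.9,0,-0.8,1]]' && python3 -m pendant '[[0,0,-2,0,1],[0,0,-4,0,1],[0,0,-5.5,0,1],[0,0,-7,0,1],[0,0,-8,0,1],[0,0,-8.5,0,1],[0,0,-9,0,1],[0,0,-9,0,1]]'
python3 - <<'E'
from h import *
w=get_image("wrist");t=get_image("side")
cv2.imwrite("pics/w4.png",np.hstack([cv2.resize(w["color"][:,:,::-1],(400,300)),cv2.resize(t["color"][200:330,270:410,::-1],(400,300),interpolation=cv2.INTER_CUBIC)]))
E
```

```text
clock: 5.88
eef_pos: [421.9, -291.2, 234.9]
ee_rot: [-0.048, 0.999, 0.0, -0.0]
contact_force: [0.8, -0.1, -1.3]
grip_width: 13.8
grip_force: 39.8
clock: 6.55
eef_pos: [421.6, -290.2, 144.8]
ee_rot: [-0.048, 0.999, 0.0, -0.0]
contact_force: [0.4, -0.1, -1.1]
grip_width: 13.1
grip_force: 39.8
```

View pics/w4.png

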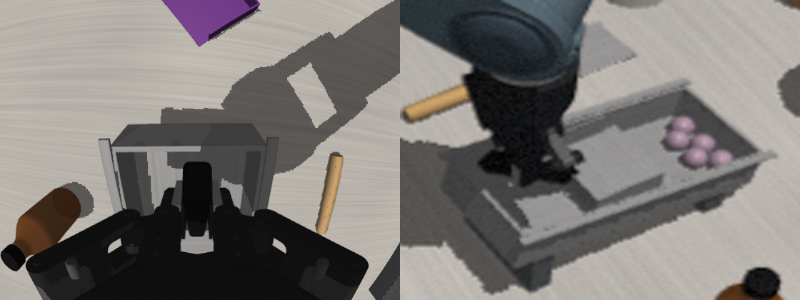

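```bash
python3 -m pendant '[[0,-0.2,-0.1,0,1],[0,-0.4,-0.2,0,1],[0,-0.4,-0.3,0,1],[0,-0.4,-0.4,0,1],[0,-0.4,-0.4,0,1],[0,-0.4,-0.4,0,1],[0,-0.4,-0.4,0,1],[0,-0.4,-0.4,0,1]]'; python3 -m pendant '[[0,0,-0.1,0,1],[0,0,-0.2,0,1],[0,0,-0.3,0,1],[0,0,-0.4,0,1],[0,0,-0.4,0,1],[0,0,-0.4,0,1],[0,0,-0.4,0,1],[0,0,-0.4,0,1]]'
```

```text
clock: 7.32
eef_pos: [421.7, -294.9, 141.3]
ee_rot: [-0.048, 0.999, -0.0, 0.0]
contact_force: [-0.2, -0.5, -1.8]
grip_width: 13.7
grip_force: 39.8
clock: 7.98
eef_pos: [422.1, -295.3, 138.4]
ee_rot: [-0.048, 0.999, -0.0, 0.0]
contact_force: [-1.5, 2.3, 4.9]
grip_width: 13.2
grip_force: 40.6
```

```bash
python3 -m pendant '[[0,0.1,0,0,2.4],[0,0.1,0,0,2.4],[0,0.1,0,0,2.4],[0,0.1,0,0,2.4],[0,0.1,0,0,2.4],[0,0.1,0,0,2.4],[0,0.1,0,0,2.4],[0,0.1,0,0,2.4]]'
python3 - <<'E'
from h import *
w=get_image("wrist");t=get_image("side")
cv2.imwrite("pics/w5.png",np.hstack([cv2.resize(w["color"][150:350,150:400,::-1],(400,300)),cv2.resize(t["color"][200:330,270:410,::-1],(400,300),interpolation=cv2.INTER_CUBIC)]))
E
```

```text
clock: 8.65
eef_pos: [421.7, -293.9, 137.3]
ee_rot: [-0.048, 0.999, 0.0, 0.0]
contact_force: [0.6, 0.0, -0.1]
grip_width: 23.8
grip_force: 0.0
```

View pics/w5.png

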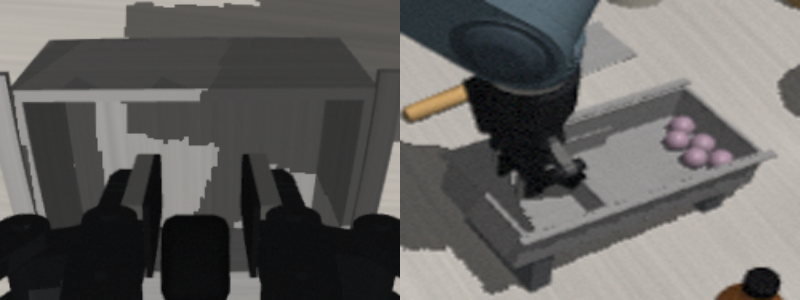

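Run:
```python
from h import *
w=get_image("wrist");q=read_state();T=q["eef_pos"];y=R.from_quat(q["ee_rot"]).as_matrix()[:,1];f=np.array([y[1],-y[0]])
for z in(160,168):
    for v in(293,297):
        d=(onz(w,272,v,z,True)-T)[:2];print(z,v,"fwd",f@d,"lat",y[:2]@d)
print(proj(w,[[*(T[:2]+f*x),z] for x,z in((-9,168),(-17,168))],True))
```

```text
160 293 fwd -11.400819508447453 lat -0.10759755438835361
160 297 fwd -9.755733190940193 lat -0.1149968216588636
168 293 fwd -15.9334193985877 lat -0.02602042059296994
168 297 fwd -14.419246258545737 lat -0.03283086673050706
[[272.17445469 310.85340668]
 [272.06602724 290.14851037]]
```

```bash
python3 -m pendant '[[0.5,0.05,0.2,0,2.4],[1,0.1,0.4,0,2.4],[1.5,0.15,0.5,0,2.4],[1.5,0.15,0.5,0,1],[1.5,0.15,0.5,0,1],[1.5,0.15,0.5,0,1],[1.5,0.15,0.5,0,1],[1.5,0.15,0.5,0,1]]' 40 && python3 -m pendant '[[0.4,0.04,-0.07,0,1],[0.8,0.08,-0.14,0,1],[1.2,0.12,-0.21,0,1],[1.6,0.15,-0.28,0,1],[2,0.19,-0.35,0,1],[2.4,0.23,-0.42,0,1],[2.8,0.27,-0.49,0,1],[2.8,0.27,-0.49,0,1]]'
```

```text
clock: 9.47
eef_pos: [437.3, -292.7, 142.9]
ee_rot: [-0.048, 0.999, -0.001, 0.001]
contact_force: [3.0, -0.0, 2.8]
grip_width: 13.3
grip_force: 41.0
clock: 10.13
eef_pos: [464.7, -290.5, 138.3]
ee_rot: [-0.048, 0.999, -0.001, -0.001]
contact_force: [-1.4, -0.0, 6.4]
grip_width: 13.5
grip_force: 41.5
```

```bash
python3 -m pendant '[[0.3,0.03,-0.03,0,1],[0.6,0.06,-0.08,0,1],[0.9,0.09,-0.14,0,1],[1.2,0.12,-0.19,0,1],[1.5,0.15,-0.25,0,1],[1.8,0.17,-0.3,0,1],[2.1,0.2,-0.35,0,1],[2.4,0.23,-0.4,0,1]]' && python3 -m pendant '[[0.2,0.02,-0.04,0,1],[0.4,0.04,-0.07,0,1],[0.6,0.06,-0.1,0,1],[0.8,0.08,-0.14,0,1],[0.8,0.08,-0.14,0,1],[0.8,0.08,-0.14,0,1],[0.8,0.08,-0.14,0,1],[0.8,0.08,-0.14,0,1]]'
python3 - <<'E'
from h import *
t=get_image("top");s=get_image("side")
cv2.imwrite("pics/w6.png",np.hstack([cv2.resize(t["color"][130:230,310:410,::-1],(400,400),interpolation=cv2.INTER_CUBIC),cv2.resize(s["color"][220:320,300:400,::-1],(400,400),interpolation=cv2.INTER_CUBIC)]))
E
```

```text
clock: 10.8
eef_pos: [488.1, -288.1, 134.2]
ee_rot: [-0.048, 0.999, -0.001, -0.001]
contact_force: [-3.1, -0.0, 7.0]
grip_width: 13.6
grip_force: 41.7
clock: 11.47
eef_pos: [496.3, -287.3, 132.8]
ee_rot: [-0.048, 0.999, -0.001, -0.001]
contact_force: [-2.1, -1.3, 5.4]
grip_width: 13.2
grip_force: 41.5
```

View pics/w6.png

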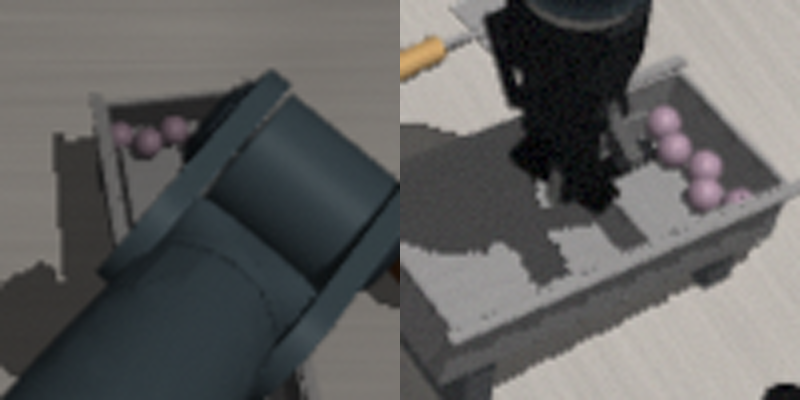

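```bash
python3 -m pendant '[[0.1,0.01,-0.02,0,1],[0.2,0.02,-0.04,0,1],[0.3,0.03,-0.06,0,1],[0.4,0.04,-0.07,0,1],[0.4,0.04,-0.07,0,1],[0.4,0.04,-0.07,0,1],[0.4,0.04,-0.07,0,1],[0.4,0.04,-0.07,0,1]]' && python3 -m pendant '[[0.1,0.01,-0.02,0,1],[0.2,0.02,-0.04,0,1],[0.3,0.03,-0.06,0,1],[0.3,0.03,-0.06,0,1],[0.3,0.03,-0.06,0,1],[0.3,0.03,-0.06,0,1],[0.3,0.03,-0.06,0,1],[0.3,0.03,-0.06,0,1]]'
```

```text
clock: 12.23
eef_pos: [500.1, -286.9, 132.1]
ee_rot: [-0.048, 0.999, -0.001, -0.001]
contact_force: [-3.4, -0.1, 7.2]
grip_width: 13.5
grip_force: 41.6
clock: 12.9
eef_pos: [501.3, -287.2, 131.9]
ee_rot: [-0.048, 0.999, -0.001, -0.003]
contact_force: [-12.7, -1.6, 13.4]
grip_width: 13.4
grip_force: 42.4
```

```bash
python3 -m pendant '[[0.1,0.01,0,0,1],[0.2,0.02,0,0,1],[0.2,0.02,0,0,1],[0,0,-0.1,0,1],[-0.3,-0.03,-0.3,0,1],[-0.6,-0.06,-0.5,0,1],[-0.8,-0.08,-0.65,0,1],[-1.1,-0.11,-0.8,0,1]]' && python3 -m pendant '[[-0.3,-0.03,-0.25,0,1],[-0.6,-0.06,-0.5,0,1],[-0.9,-0.09,-0.75,0,1],[-1.2,-0.12,-1,0,1],[-1.3,-0.13,-1.1,0,1],[-1.3,-0.13,-1.1,0,1],[-1.3,-0.13,-1.1,0,1],[-1.3,-0.13,-1.1,0,1]]'
cat > balls.py <<'E'
from h import *
def blobs(n):
    r=get_image(n);c=r["color"].astype(int);m=((c[...,0]-c[...,1]>18)&(c[...,2]-c[...,1]>8)&(c[...,0]>70)&(c[...,0]<c[...,2]*1.35)).astype(np.uint8)
    k,l,st,ce=cv2.connectedComponentsWithStats(m);return [(st[i,4],ce[i].round(1).tolist()) for i in range(1,k) if st[i,4]>8]
for n in("side","wrist","top"):print(n,blobs(n))
E
python3 balls.py
```

```text
clock: 13.57
eef_pos: [493.7, -288.2, 126.6]
ee_rot: [-0.048, 0.999, -0.001, 0.001]
contact_force: [-3.8, 2.3, 17.4]
grip_width: 13.4
grip_force: 42.9
clock: 14.23
eef_pos: [479.4, -289.5, 113.7]
ee_rot: [-0.048, 0.999, -0.001, -0.001]
contact_force: [-5.5, -0.7, 13.5]
grip_width: 13.9
grip_force: 41.8
side [(np.int32(35), [366.3, 244.2]), (np.int32(124), [360.8, 265.9]), (np.int32(33), [386.1, 265.6]), (np.int32(1349), [236.2, 329.7])]
wrist [(np.int32(75), [293.5, 348.2]), (np.int32(21), [254.8, 348.1]), (np.int32(41), [270.1, 352.6])]
top [(np.int32(641), [361.2, 285.8]), (np.int32(10), [367.5, 301.5])]
```

Run:
```python
from h import *
t=get_image("wrist");s=get_image("side")
cv2.imwrite("pics/w7.png",np.hstack([cv2.resize(t["color"][290:390,225:325,::-1],(400,400),interpolation=cv2.INTER_CUBIC),cv2.resize(s["color"][220:290,330:400,::-1],(400,400),interpolation=cv2.INTER_CUBIC)]))
```

```text
(no output)
```

View pics/w7.png

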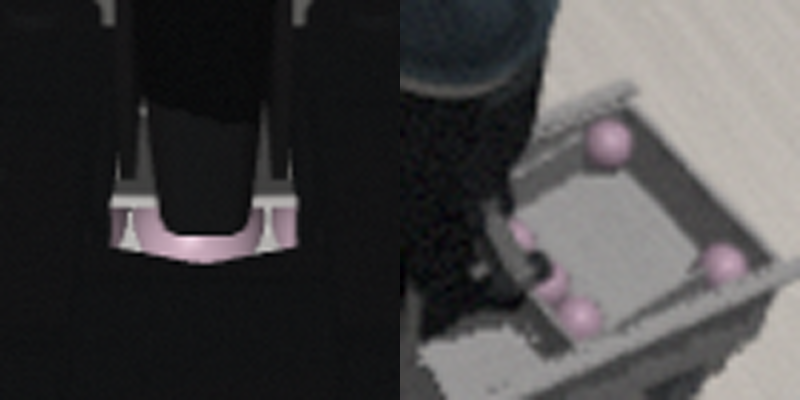

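The last picture shows three balls resting at the rear of the lip-up bowl. The other two are perched at the pan's far corners, so I'll back up slowly to leave them in the pan.

```bash
python3 -m pendant '[[-0.2,-0.02,0.15,0,1],[-0.5,-0.05,0.3,0,1],[-1,-0.1,0.5,0,1],[-1.5,-0.15,0.6,0,1],[-2,-0.2,0.7,0,1],[-2.5,-0.25,0.8,0,1],[-3,-0.3,0.95,0,1],[-3,-0.3,0.95,0,1]]' && python3 balls.py
```

```text
clock: 15.15
eef_pos: [448.2, -291.0, 120.7]
ee_rot: [-0.048, 0.999, 0.001, -0.001]
contact_force: [-0.5, -0.3, -1.8]
grip_width: 13.6
grip_force: 39.6
side [(np.int32(38), [356.5, 248.5]), (np.int32(20), [339.5, 264.4]), (np.int32(38), [375.9, 269.8]), (np.int32(60), [348.2, 276.4]), (np.int32(1342), [236.4, 329.8])]
wrist [(np.int32(626), [283.7, 9.1]), (np.int32(221), [271.8, 349.6]), (np.int32(37), [296.5, 345.9])]
top [(np.int32(620), [361.7, 286.0]), (np.int32(10), [367.5, 301.5])]
```

```bash
python3 -m pendant '[[0,0.2,0,0,1],[0,0.4,0,0,1],[-0.1,0.6,0,0,1],[-0.1,0.8,0,0,1],[-0.1,0.9,0,0,1],[-0.1,0.9,0,0,1],[-0.1,0.9,0,0,1],[-0.1,0.9,0,0,1]]' && python3 balls.py && python3 -m pendant '[[0,-0.2,0,0,1],[0.1,-0.5,0,0,1],[0.1,-0.8,0,0,1],[0.1,-1.1,0,0,1],[0.2,-1.4,0,0,1],[0.2,-1.7,0,0,1],[0.2,-1.8,0,0,1],[0.2,-1.8,0,0,1]]' && python3 balls.py
```

```text
clock: 15.97
eef_pos: [448.7, -284.3, 121.7]
ee_rot: [-0.048, 0.999, -0.003, 0.0]
contact_force: [-1.2, -7.6, -2.7]
grip_width: 13.5
grip_force: 39.7
side [(np.int32(40), [343.0, 256.9]), (np.int32(18), [338.3, 261.7]), (np.int32(40), [374.8, 267.8]), (np.int32(64), [346.9, 273.6]), (np.int32(1315), [236.0, 330.1]), (np.int32(25), [250.6, 316.4])]
wrist [(np.int32(582), [275.2, 8.9]), (np.int32(223), [271.3, 349.5]), (np.int32(47), [296.1, 345.9])]
top [(np.int32(638), [361.2, 285.9]), (np.int32(10), [367.5, 301.5])]
clock: 16.78
eef_pos: [450.7, -300.4, 121.1]
ee_rot: [-0.048, 0.999, 0.0, -0.0]
contact_force: [0.1, 0.1, -1.3]
grip_width: 13.6
grip_force: 39.8
side [(np.int32(63), [345.5, 263.2]), (np.int32(33), [371.4, 271.4]), (np.int32(51), [351.2, 278.4]), (np.int32(1349), [236.3, 329.8])]
wrist [(np.int32(589), [297.0, 8.7]), (np.int32(219), [271.6, 349.7]), (np.int32(41), [296.2, 345.9])]
top [(np.int32(573), [362.4, 286.6]), (np.int32(10), [367.5, 301.5])]
```

```bash
python3 -m pendant '[[0,-0.1,0,0,1],[0,-0.2,0,0,1],[0,-0.3,0,0,1],[0,-0.4,0,0,1],[0,-0.5,0,0,1],[0,-0.5,0,0,1],[0,-0.5,0,0,1],[0,-0.5,0,0,1]]' && python3 balls.py
```

```text
clock: 17.6
eef_pos: [449.9, -302.3, 120.7]
ee_rot: [-0.049, 0.999, 0.004, -0.001]
contact_force: [-4.1, 11.3, 4.8]
grip_width: 13.5
grip_force: 42.3
side [(np.int32(41), [346.6, 261.7]), (np.int32(18), [342.7, 267.3]), (np.int32(48), [351.4, 278.5]), (np.int32(35), [360.8, 277.1]), (np.int32(1349), [236.3, 329.8])]
wrist [(np.int32(665), [299.2, 9.0]), (np.int32(202), [272.8, 349.9]), (np.int32(17), [296.8, 346.0])]
top [(np.int32(548), [362.8, 286.9]), (np.int32(10), [367.5, 301.5])]
```

```bash
python3 -m pendant '[[0,0.3,0.3,0,1],[0,0.6,0.6,0,1],[-0.1,0.9,1.5,0,1],[-0.1,0.9,3,0,1],[-0.1,0.9,5,0,1],[-0.1,0.9,8,0,1],[-0.1,0.9,11,0,1],[-0.1,0.9,13,0,1]]' && python3 balls.py
python3 - <<'E'
from fit import *
t=get_image("top");s=get_image("side")
def tri(a,b):
    p,d=ray(t,a[0]*.7,a[1]*.7);q,e=ray(s,b[0]*.7,b[1]*.7)
    k=np.linalg.lstsq(np.c_[d,-e],q-p,rcond=None)[0];A,B=p+k[0]*d,q+k[1]*e
    return ((A+B)/2).round(),round(np.linalg.norm(A-B))
for n,a,b in[("sq",(184,294),(325,167)),("r1",(207,297),(330,179)),("r2",(231,300),(336,193)),("bar",(260,304),(342,210)),("BL",(175,158),(430,118)),("BR",(308,175),(472,185)),("railL",(160,270),(323,127)),("railR",(282,290),(368,207)),("FR",(290,268),(372,208))]:print(n,*tri(a,b))
E
```

```text
clock: 18.42
eef_pos: [450.4, -297.3, 255.5]
ee_rot: [-0.048, 0.999, -0.002, 0.002]
contact_force: [1.3, -0.7, -0.6]
grip_width: 13.4
grip_force: 39.9
side [(np.int32(47), [351.8, 224.7]), (np.int32(80), [356.0, 241.4]), (np.int32(41), [367.2, 240.0]), (np.int32(1354), [236.2, 329.8])]
wrist [(np.int32(3090), [294.8, 19.9]), (np.int32(183), [271.0, 350.2]), (np.int32(40), [295.4, 347.1])]
top [(np.int32(482), [363.8, 287.9]), (np.int32(10), [367.5, 301.5])]
sq [481. 374.  92.] 0
r1 [475. 327.  94.] 0
r2 [469. 280.  92.] 1
bar [460. 222.  94.] 0
BL [749. 391. 129.] 3
BR [707. 124. 143.] 3
railL [503. 397. 177.] 19
railR [489. 172. 127.] 15
FR [513. 161. 130.] 23
```

```bash
python3 -m pendant '[[0.1,0.5,0.3,0,1],[0.3,1.5,0.6,-0.5,1],[0.6,3,0.8,-1,1],[1,5,0.8,-1.5,1],[1.5,7.5,0.8,-2,1],[2,10,0.8,-2.7,1],[2.5,12.5,0.8,-3.4,1],[3,15,0.8,-4,1]]' && python3 -m pendant '[[0.5,2.5,0,-0.6,1],[1,5,0,-1.2,1],[1.5,7.5,0,-1.8,1],[2,10,0,-2.4,1],[2.5,12.5,0,-3,1],[3,15,0,-3.6,1],[3.5,17.5,0,-4.2,1],[4,20,0,-4.8,1]]' && python3 -m pendant '[[0.5,2.5,0,-0.6,1],[1,5,0,-1.2,1],[1.5,7.5,0,-1.8,1],[2,10,0,-2.4,1],[2.5,12.5,0,-3,1],[3,15,0,-3.6,1],[3.4,17,0,-4.2,1],[3.7,18.5,0,-4.8,1]]' && python3 -m pendant '[[0.2,1.2,0,0,1],[0.4,2.2,0,0,1],[0.5,3,0,0,1],[0.6,3.6,0,0,1],[0.6,4,0,0,1],[0.6,4.2,0,0,1],[0.6,4.2,0,0,1],[0.6,4.2,0,0,1]]' && python3 balls.py
```

```text
clock: 19.33
eef_pos: [479.0, -144.5, 257.6]
ee_rot: [-0.013, 1.0, 0.001, -0.001]
contact_force: [-0.2, -0.3, -1.6]
grip_width: 13.4
grip_force: 39.9
clock: 20.0
eef_pos: [518.8, 55.4, 257.6]
ee_rot: [0.029, 1.0, 0.0, -0.002]
contact_force: [0.3, -1.5, -1.8]
grip_width: 13.3
grip_force: 39.9
clock: 20.67
eef_pos: [555.7, 240.7, 257.3]
ee_rot: [0.07, 0.998, -0.0, -0.002]
contact_force: [-0.8, -0.5, -1.6]
grip_width: 13.5
grip_force: 39.9
clock: 21.33
eef_pos: [562.7, 280.4, 259.3]
ee_rot: [0.071, 0.997, -0.0, 0.0]
contact_force: [-0.6, 0.1, -1.7]
grip_width: 13.4
grip_force: 39.9
side [(np.int32(54), [286.1, 85.9]), (np.int32(12), [293.2, 89.1]), (np.int32(247), [211.5, 310.1]), (np.int32(966), [243.5, 335.7]), (np.int32(13), [220.2, 334.9])]
wrist [(np.int32(240), [264.0, 348.3]), (np.int32(149), [291.8, 346.6])]
top [(np.int32(631), [361.3, 285.8])]
```

```bash
python3 -m pendant '[[0,0,-0.5,0,1],[0,0,-1.5,0,1],[0,0,-3,0,1],[0,0,-4.5,0,1],[0,0,-6,0,1],[0,0,-7.5,0,1],[0,0,-8.5,0,1],[0,0,-9,0,1]]' && python3 -m pendant '[[0.2,-0.03,0,0,1],[0.5,-0.07,0,0,1],[0.8,-0.1,0,0,1],[1.1,-0.15,0,0,1],[1.4,-0.2,0,0,1],[1.4,-0.2,0,0,1],[1.4,-0.2,0,0,1],[1.4,-0.2,0,0,1]]' && python3 balls.py
```

```text
clock: 22.15
eef_pos: [561.4, 280.3, 166.4]
ee_rot: [0.071, 0.997, -0.001, -0.002]
contact_force: [-0.1, 0.9, -1.6]
grip_width: 13.3
grip_force: 39.9
clock: 22.82
eef_pos: [576.8, 278.7, 169.4]
ee_rot: [0.071, 0.998, 0.0, 0.0]
contact_force: [0.1, 0.2, -1.9]
grip_width: 13.4
grip_force: 39.9
side [(np.int32(16), [291.9, 105.2]), (np.int32(34), [289.8, 112.1]), (np.int32(12), [297.2, 113.2]), (np.int32(243), [211.5, 310.1]), (np.int32(966), [243.5, 335.7]), (np.int32(13), [220.5, 334.0])]
wrist [(np.int32(238), [264.2, 348.3]), (np.int32(150), [291.5, 346.6])]
top [(np.int32(630), [361.3, 285.8])]
```

```bash
python3 -m pendant '[[0.2,-0.03,0,0,1],[0.4,-0.06,0,0,1],[0.6,-0.08,0,0,1],[0.8,-0.1,0,0,1],[1,-0.14,0,0,1],[1,-0.14,0,0,1],[1,-0.14,0,0,1],[1,-0.14,0,0,1]]' && python3 -m pendant '[[0.2,-0.03,0,0,1],[0.4,-0.06,0,0,1],[0.6,-0.08,0,0,1],[0.8,-0.1,0,0,1],[1,-0.14,0,0,1],[1,-0.14,0,0,1],[1,-0.14,0,0,1],[1,-0.14,0,0,1]]'
```

```text
clock: 23.63
eef_pos: [578.4, 279.1, 168.2]
ee_rot: [0.07, 0.998, -0.001, -0.011]
contact_force: [-33.1, 1.5, 14.9]
grip_width: 13.5
grip_force: 41.5
clock: 24.3
eef_pos: [583.0, 278.5, 166.0]
ee_rot: [0.069, 0.997, -0.002, -0.019]
contact_force: [-49.3, 2.7, 18.8]
grip_width: 13.5
grip_force: 39.7
```

```bash
python3 -m pendant '[[-0.4,0.06,0.1,0,1],[-0.6,0.1,0.4,0,1],[-0.6,0.1,0.8,0,1],[-0.6,0.1,1.2,0,1],[-0.6,0.1,1.5,0,1],[-0.6,0.1,1.5,0,1],[-0.6,0.1,1.5,0,1],[-0.6,0.1,1.5,0,1]]' && python3 balls.py
```

```text
clock: 24.97
eef_pos: [590.3, 277.0, 184.4]
ee_rot: [0.071, 0.997, 0.0, -0.001]
contact_force: [-6.1, 1.4, 0.6]
grip_width: 13.1
grip_force: 40.0
side [(np.int32(46), [290.9, 106.7]), (np.int32(14), [297.9, 111.1]), (np.int32(242), [211.6, 310.2]), (np.int32(963), [243.5, 335.7]), (np.int32(14), [220.4, 334.4])]
wrist [(np.int32(224), [265.7, 333.8]), (np.int32(118), [290.5, 332.6]), (np.int32(105), [257.3, 346.8])]
top [(np.int32(627), [361.3, 285.8])]
```

```bash
python3 -m pendant '[[0.1,0,0.5,0,1],[0.4,-0.06,1,0,1],[0.7,-0.1,1.4,0,1],[1,-0.14,1.8,0,1],[1.3,-0.18,2.2,0,1],[1.6,-0.22,2.6,0,1],[1.9,-0.27,2.9,0,1],[2,-0.28,3,0,1]]' && python3 balls.py
```

```text
clock: 25.78
eef_pos: [611.4, 274.0, 215.5]
ee_rot: [0.071, 0.997, 0.0, 0.0]
contact_force: [-7.2, -0.9, 0.1]
grip_width: 13.5
grip_force: 41.0
side [(np.int32(53), [302.7, 101.9]), (np.int32(10), [309.4, 106.7]), (np.int32(244), [211.5, 310.1]), (np.int32(967), [243.5, 335.6]), (np.int32(18), [220.2, 334.8])]
wrist [(np.int32(526), [265.0, 334.9]), (np.int32(201), [289.6, 333.3])]
top [(np.int32(631), [361.3, 285.8])]
```

```bash
python3 -m pendant '[[-0.4,0.06,-0.3,0,1],[-1,0.14,-0.8,0,1],[-1.6,0.22,-1.2,0,1],[-2.4,0.34,-1.6,0,1],[-3.2,0.45,-2,0,1],[-4,0.56,-2,0,1],[-4.8,0.67,-2,0,1],[-5,0.7,-2,0,1]]' && python3 -m pendant '[[0,0,0,0,1],[-0.5,0,0,0,1],[-0.5,0,0,0,1],[0.5,0,0,0,1],[0.5,0,0,0,1],[-0.5,0,0,0,1],[-0.5,0,0,0,1],[-0.5,0,0,0,1]]' && python3 balls.py
```

```text
clock: 26.6
eef_pos: [559.3, 281.5, 194.3]
ee_rot: [0.07, 0.998, 0.0, -0.0]
contact_force: [0.1, 0.5, -1.5]
grip_width: 13.7
grip_force: 40.8
clock: 27.27
eef_pos: [555.1, 281.1, 194.0]
ee_rot: [0.07, 0.998, -0.0, -0.0]
contact_force: [-0.2, 0.5, -0.9]
grip_width: 13.6
grip_force: 40.8
side [(np.int32(20), [303.2, 113.0]), (np.int32(15), [300.3, 120.5]), (np.int32(14), [308.7, 123.1]), (np.int32(246), [211.4, 310.1]), (np.int32(968), [243.5, 335.6]), (np.int32(14), [220.2, 334.9])]
wrist [(np.int32(206), [274.1, 349.7])]
top [(np.int32(631), [361.3, 285.8])]
```

```bash
python3 -m pendant '[[0,0,1,0,1],[0,0,2,0,1],[0,0,3,0,1],[0,0,4,0,1],[0,0,6,0,1],[0,0,8,0,1],[0,0,10,0,1],[0,0,11,0,1]]' && python3 balls.py
python3 - <<'E'
from h import *
for n in("side","wrist"):
    r=get_image(n);c,s=.9898,-.1426
    print(n,proj(r,[[634+c*a-.1426*-0,271+s*a,81] for a in(-70,-35,0,35,74)],n=="wrist").round().tolist())
E
```

```text
clock: 28.08
eef_pos: [556.8, 281.5, 308.7]
ee_rot: [0.071, 0.998, 0.001, 0.003]
contact_force: [1.3, -0.2, -0.1]
grip_width: 13.1
grip_force: 40.8
side [(np.int32(23), [303.2, 113.3]), (np.int32(15), [300.3, 120.3]), (np.int32(13), [308.8, 123.2]), (np.int32(240), [211.6, 310.0]), (np.int32(967), [243.4, 335.7]), (np.int32(17), [220.2, 334.6])]
wrist [(np.int32(101), [203.3, 293.5])]
top [(np.int32(632), [361.3, 285.8])]
side [[264.0, 129.0], [275.0, 127.0], [286.0, 125.0], [296.0, 123.0], [308.0, 120.0]]
wrist [[275.0, 198.0], [275.0, 228.0], [275.0, 257.0], [275.0, 284.0], [275.0, 311.0]]
```

```bash
python3 -m pendant '[[-1,-3,0,0,1],[-2,-6,0,0,1],[-3,-9,0,0,1],[-4,-12,0,0,1],[-5.5,-16,0,0,1],[-7,-20,0,0,1],[-8,-23,-1,0,1],[-8.2,-24.1,-2,0,1]]' && python3 -m pendant '[[0,0,-3,0,1],[0,0,-6,0,1],[0,0,-9,0,1],[0,0,-12,0,1],[0,0,-14.5,0,1],[0,0,-16,0,1],[0,0,-17,0,1],[0,0,-17,0,1]]' && python3 -m pendant '[[0,0,-0.2,0,1],[0,0,-0.4,0,1],[0,0,-0.6,0,1],[0,0,-0.8,0,1],[0,0,-1,0,1],[0,0,-1,0,1],[0,0,-1,0,1],[0,0,-1,0,1]]'
```

```text
clock: 29.0
eef_pos: [472.0, 37.2, 282.9]
ee_rot: [0.072, 0.997, -0.001, -0.001]
contact_force: [0.0, -0.5, -1.4]
grip_width: 13.3
grip_force: 40.8
clock: 29.67
eef_pos: [471.3, 40.7, 110.9]
ee_rot: [0.071, 0.998, 0.0, -0.003]
contact_force: [0.2, 0.6, -1.0]
grip_width: 13.4
grip_force: 40.8
clock: 30.33
eef_pos: [473.8, 40.1, 104.4]
ee_rot: [0.071, 0.998, -0.0, 0.0]
contact_force: [0.5, -0.7, -0.6]
grip_width: 13.9
grip_force: 40.8
```

```bash
python3 -m pendant '[[-0.1,0,-0.4,0,1],[-0.3,0.05,-0.8,0,1],[-0.6,0.1,-1.2,0,1],[-0.9,0.1,-1.6,0,1],[-1.3,0.2,-2,0,1],[-1.6,0.2,-2.3,0,1],[-1.8,0.25,-2.5,0,1],[-1.8,0.25,-2.5,0,1]]' 30
```

```text
clock: 31.0
eef_pos: [455.5, 42.6, 79.0]
ee_rot: [0.071, 0.998, -0.0, 0.0]
contact_force: [2.2, -0.2, 3.0]
grip_width: 13.6
grip_force: 40.0
```

```bash
python3 -m pendant '[[0,0,0,0,2],[0,0,0,0,2.5],[0,0,0,0,3.5],[0,0,0,0,5],[0,0,0,0,6],[0,0,0,0,6],[0,0,0,0,6],[0,0,0,0,6]]' && python3 -m pendant '[[0,0,1,0,6],[0,0,3,0,6],[0,0,6,0,6],[0,0,9,0,6],[0,0,12,0,6],[0,0,15,0,6],[0,0,17,0,6],[0,0,17,0,6]]'
python3 - <<'E'
from fit import *
w=get_image("wrist");q=read_state();print(q["eef_pos"])
g=w["color"].max(2)
# black handle mask near expected place
exp=proj(w,[[458-28+0,43,101],[468,41,60],[500,37,20]],True);print(exp.round())
m=(g<30).astype(np.uint8);m[330:]=0
k,l,st,ce=cv2.connectedComponentsWithStats(m)
print([(st[i].tolist(),ce[i].round().tolist()) for i in range(1,k) if st[i,4]>150])
# black-handle pixels by row in the central band
for v in range(150,300,8):
    x=np.where(g[v,230:330]<30)[0];print(v,(x.min()+230,x.max()+230,len(x)) if len(x) else None,w["color"][v,272].tolist())
E
```

```text
clock: 31.67
eef_pos: [455.6, 42.6, 79.2]
ee_rot: [0.071, 0.998, 0.0, -0.0]
contact_force: [0.2, -0.2, -0.1]
grip_width: 60.1
grip_force: 0.0
clock: 32.33
eef_pos: [458.2, 42.3, 255.5]
ee_rot: [0.071, 0.997, -0.0, 0.005]
contact_force: [0.1, -0.2, 0.9]
grip_width: 59.9
grip_force: 0.0
[457.042436    42.43888343 252.62188914]
[[270. 171.]
 [274. 202.]
 [275. 221.]]
[([394, 118, 166, 126, 13519], [474.0, 180.0]), ([268, 141, 16, 78, 1096], [275.0, 178.0]), ([68, 257, 145, 73, 4712], [155.0, 308.0]), ([338, 257, 145, 73, 4739], [395.0, 308.0])]
150 (np.int64(268), np.int64(283), 16) [6, 8, 7]
158 (np.int64(268), np.int64(283), 16) [7, 8, 9]
166 (np.int64(268), np.int64(283), 16) [7, 7, 7]
174 (np.int64(269), np.int64(282), 14) [9, 9, 9]
182 (np.int64(269), np.int64(282), 14) [14, 14, 15]
190 (np.int64(269), np.int64(282), 14) [14, 13, 14]
198 (np.int64(269), np.int64(281), 13) [13, 13, 13]
206 (np.int64(270), np.int64(281), 12) [14, 13, 15]
214 (np.int64(270), np.int64(281), 12) [14, 13, 15]
222 None [155, 153, 151]
230 None [156, 153, 151]
238 None [154, 152, 150]
246 None [154, 151, 149]
254 None [149, 148, 146]
262 None [148, 146, 144]
270 None [166, 161, 154]
278 None [165, 161, 153]
286 None [163, 159, 152]
294 None [166, 161, 154]
```

```bash
python3 -m pendant '[[-0.5,3,0,-7,8],[-1,6,0,-14,8],[-1.5,9,0,-21,8],[-2,12,0,-28,8],[-2.5,15,0,-35,8],[-3,18,0,-42,8],[-3.5,21,0,-49,8],[-4,24,0,-56,8]]' && python3 -m pendant '[[0,0,0,-7,8],[0,0,0,-14,8],[0,0,0,-21,8],[0,0,0,-28,8],[0,0,0,-34,8],[0,0,0,-34,8],[0,0,0,-34,8],[0,0,0,-34,8]]'
python3 - <<'E'
from fit import *
q=read_state();print(q["eef_pos"],R.from_quat(q["ee_rot"]).as_matrix()[:,1])
K=[(481,374,93),(475,327,93),(469,280,93),(460,222,93)]
for n,f in(("wrist",True),("top",False),("side",False)):
    r=get_image(n);g=r["color"].min(2);e=proj(r,K,f);print(n,e.round().tolist())
    np.save(n+"k.npy",r,allow_pickle=True)
    th=np.percentile(g,99) if 0 else 130
    k,l,st,ce=cv2.connectedComponentsWithStats((g>th).astype(np.uint8))
    for i in range(1,k):
        if 15<st[i,4]<3000 and np.min(np.hypot(*(e-ce[i]).T))<(60 if f else 12):print(st[i].tolist(),ce[i].round(1).tolist())
E
```

```text
clock: 33.05
eef_pos: [414.5, 282.6, 247.7]
ee_rot: [0.518, 0.855, -0.001, -0.001]
contact_force: [1.1, 0.2, 0.6]
grip_width: 80.2
grip_force: 0.0
clock: 33.72
eef_pos: [415.5, 281.2, 248.5]
ee_rot: [0.743, 0.669, -0.001, -0.0]
contact_force: [-0.1, 0.1, 0.1]
grip_width: 80.1
grip_force: 0.0
[415.50547072 281.20960634 248.46306559] [ 0.99461367 -0.10364354 -0.00129288]
wrist [[342.0, 92.0], [340.0, 147.0], [336.0, 200.0], [330.0, 261.0]]
[325, 78, 16, 25, 348] [332.1, 90.3]
[348, 80, 4, 24, 62] [350.0, 92.0]
[326, 133, 12, 25, 204] [332.3, 144.4]
[351, 139, 18, 148, 369] [360.7, 210.6]
[345, 140, 4, 14, 31] [346.5, 145.9]
[319, 187, 16, 24, 281] [326.8, 198.1]
[341, 192, 4, 14, 30] [342.3, 198.8]
[316, 241, 14, 37, 357] [322.0, 258.5]
[332, 256, 4, 19, 26] [333.8, 265.4]
top [[129.0, 206.0], [145.0, 208.0], [162.0, 210.0], [182.0, 213.0]]
side [[227.0, 117.0], [231.0, 126.0], [235.0, 135.0], [240.0, 147.0]]
[235, 143, 5, 8, 22] [236.9, 146.4]
```

Run:
```python
from h import *
w=np.load("wristk.npy",allow_pickle=True).item()
for z in(90,95,100):
    P=np.array([onz(w,u,v,z,True)[:2] for u,v in((338,90.5),(337.5,145),(332,198.5),(325.5,260))])
    d=P[0]-P[3];a=np.arctan2(-d[0],d[1]);print(z,P.round(1).tolist(),np.degrees(a).round(2))
    c,s=np.cos(np.radians(-7.8)),np.sin(np.radians(-7.8))
    print((P@[c,s]).round(1),(P@[-s,c]).round(1))
T=np.array([415.5,281.2]);print(T@[c,s],T@[-s,c])
```

```text
90 [[478.6, 376.0], [473.9, 328.3], [465.6, 280.9], [456.3, 221.8]] -8.25
[423.2 424.9 423.2 421.9] [437.4 389.6 341.5 281.6]
95 [[477.6, 375.5], [473.0, 328.7], [464.8, 282.1], [455.6, 224.0]] -8.25
[422.2 424.  422.2 421. ] [436.8 389.8 342.6 283.8]
100 [[476.6, 375.0], [472.1, 329.0], [464.0, 283.4], [455.0, 226.3]] -8.25
[421.3 423.  421.3 420.1] [436.2 390.1 343.7 286. ]
373.49250874735844 334.9881130870234
```

Run:
```python
from h import *
w=np.load("w1.npy",allow_pickle=True).item()
T=np.array([456.6,11.6,250.3]);q=np.array([-0.105,0.9944,0,0]);M=R.from_quat(q).as_matrix()
for n,u,v in(("padtip",300,368),("padback",262,372),("elb",165,430),("knee",225,425),("outer",5,560),("outer2",130,440),("rt elbow",625,435),("rt outer",790,565),("rt pad",505,370)):
    p,d=ray(w,u*.7,v*.7,True);P=M.T@(p-T);D=M.T@d
    for x in(13,):
        k=(x-P[0])/D[0];print(n,(P+k*D).round(1))
print("cam",P.round())
```

```text
padtip [ 13.  -27.    4.3]
padback [ 13.  -38.    0.7]
elb [ 13.  -53.3 -35.8]
knee [ 13.  -38.9 -31.3]
outer [ 13.  -64.8 -86. ]
outer2 [ 13.  -60.1 -41.9]
rt elbow [ 13.   55.5 -38.3]
rt outer [ 13.   67.9 -88. ]
rt pad [13.  34.8  2.5]
cam [  68.    1. -123.]
```

Run:
```python
from h import *
w=np.load("wristk.npy",allow_pickle=True).item();c=w["color"]
a=np.radians(-8.0);U=np.array([np.cos(a),np.sin(a)])
for v in(120,145,172,198,225,258):
    print(v,c[v,312:385:2].mean(1).astype(int).tolist() if 0 else [int(x.mean()) for x in c[v,310:390:2]])
for u,v in((352,145),(360,210),(368,285)):
    print(onz(w,u,v,172,True)[:2]@U)
```

```text
120 [11, 21, 21, 21, 21, 21, 127, 21, 22, 21, 21, 19, 12, 13, 13, 10, 11, 21, 19, 20, 20, 20, 20, 21, 19, 23, 20, 21, 36, 131, 131, 32, 101, 138, 169, 195, 168, 128, 22, 19]
145 [12, 13, 9, 11, 12, 50, 75, 117, 117, 117, 166, 212, 213, 151, 119, 119, 119, 119, 198, 162, 73, 72, 38, 18, 20, 21, 20, 18, 130, 134, 31, 93, 133, 162, 201, 172, 153, 22, 20, 20]
172 [21, 21, 20, 20, 89, 74, 21, 19, 21, 19, 12, 12, 12, 13, 13, 20, 20, 21, 22, 21, 20, 21, 21, 21, 22, 23, 27, 133, 137, 34, 100, 136, 169, 209, 168, 126, 21, 20, 22, 20]
198 [21, 21, 20, 66, 79, 205, 207, 208, 210, 211, 213, 143, 119, 119, 121, 114, 194, 142, 74, 71, 36, 21, 20, 21, 21, 46, 139, 119, 52, 112, 146, 187, 200, 164, 84, 21, 20, 21, 21, 21]
225 [20, 21, 62, 97, 21, 20, 21, 22, 12, 12, 9, 13, 12, 19, 21, 21, 21, 21, 20, 21, 19, 19, 19, 13, 133, 138, 48, 88, 131, 162, 205, 170, 138, 20, 20, 21, 21, 20, 21, 21]
258 [22, 100, 20, 51, 205, 210, 211, 213, 191, 131, 121, 111, 165, 73, 72, 57, 21, 22, 20, 21, 20, 21, 117, 138, 46, 95, 137, 168, 202, 167, 104, 20, 21, 19, 21, 21, 22, 22, 22, 20]
417.0836020827731
425.93220880328136
438.77613561122814
```

Run:
```python
from h import *
w=np.load("wristk.npy",allow_pickle=True).item()
a=np.radians(-8.0);U=np.array([np.cos(a),np.sin(a)])
for u,v in((380,145),(373,198),(366,258)): print("rail",onz(w,u,v,169,True)[:2]@U)
for u,v in((337,145),(332,198),(325,258)): print("key",[(onz(w,u,v,z,True)[:2]@U).round(1) for z in(93,98)])
```

```text
rail 436.46902069797534
rail 434.9182913942301
rail 435.2059983108164
key [np.float64(422.6), np.float64(421.6)]
key [np.float64(421.4), np.float64(420.4)]
key [np.float64(419.7), np.float64(418.8)]
```

```bash
python3 -m pendant '[[0,2,0,7,8.5],[0.1,4,0,14,8.5],[0.2,6,0,21,8.5],[0.2,7.4,0,28,8.5],[0.2,7.4,0,35,8.5],[0.2,7.4,0,37.9,8.5],[0.2,7.4,0,37.9,8.5],[0.2,7.4,0,37.9,8.5]]'
python3 - <<'E'
from h import *
q=read_state();y=R.from_quat(q["ee_rot"]).as_matrix()[:,1];p=q["eef_pos"];print(p,np.degrees(np.arctan2(y[1],y[0])),q["grip_width"],q["contact_force"],q["joints"].round(2))
E
```

```text
clock: 34.53
eef_pos: [417.9, 355.4, 249.1]
ee_rot: [0.487, 0.874, -0.0, -0.0]
contact_force: [0.3, -0.1, 0.4]
grip_width: 85.1
grip_force: 0.0
[417.8545608  355.36908444 249.07002511] 31.76712000305201 85.1457204506118 [ 0.2992795  -0.08293428  0.38261122] [ 0.5   0.01  1.82  0.    1.31 -0.06]
```

```bash
python3 -m pendant '[[0,0,-3,0,8.5],[0,0,-6,0,8.5],[0,0,-8.5,0,8.5],[0,0,-10.5,0,8.5],[0,0,-12,0,8.5],[0,0,-13,0,8.5],[0,0,-13.4,0,8.5],[0,0,-13.4,0,8.5]]' && python3 -m pendant '[[0,0,-0.2,0,8.5],[0,0,-0.4,0,8.5],[0,0,-0.6,0,8.5],[0,0,-0.8,0,8.5],[0,0,-0.8,0,8.5],[0,0,-0.8,0,8.5],[0,0,-0.8,0,8.5],[0,0,-0.8,0,8.5]]'
```

```text
clock: 35.2
eef_pos: [417.7, 355.1, 114.6]
ee_rot: [0.486, 0.874, -0.001, -0.0]
contact_force: [0.2, 0.5, -0.3]
grip_width: 85.2
grip_force: 0.0
clock: 35.87
eef_pos: [418.0, 355.5, 107.4]
ee_rot: [0.486, 0.874, 0.0, 0.0]
contact_force: [-0.5, -0.8, 0.2]
grip_width: 84.8
grip_force: 0.0
```

Still no contact, so I'll continue down in small steps and read the force.

```bash
python3 -m pendant '[[0,0,-0.1,0,8.5],[0,0,-0.2,0,8.5],[0,0,-0.3,0,8.5],[0,0,-0.4,0,8.5],[0,0,-0.4,0,8.5],[0,0,-0.4,0,8.5],[0,0,-0.4,0,8.5],[0,0,-0.4,0,8.5]]' && python3 -m pendant '[[0,0,-0.1,0,8.5],[0,0,-0.2,0,8.5],[0,0,-0.3,0,8.5],[0,0,-0.3,0,8.5],[0,0,-0.3,0,8.5],[0,0,-0.3,0,8.5],[0,0,-0.3,0,8.5],[0,0,-0.3,0,8.5]]'
python3 - <<'E'
from h import *
s=get_image("side");c=s["color"][105:160,215:250].min(2)
k,l,st,ce=cv2.connectedComponentsWithStats((c>110).astype(np.uint8));print([(st[i].tolist(),(ce[i]+[215,105]).round(1).tolist()) for i in range(1,k) if st[i,4]>4])
E
```

```text
clock: 36.53
eef_pos: [417.9, 355.4, 103.3]
ee_rot: [0.486, 0.874, 0.0, 0.0]
contact_force: [-0.3, 0.3, -0.3]
grip_width: 84.7
grip_force: 0.0
clock: 37.2
eef_pos: [417.9, 355.4, 100.3]
ee_rot: [0.486, 0.874, 0.0, 0.0]
contact_force: [0.0, -0.0, -0.5]
grip_width: 85.2
grip_force: 0.0
[([8, 0, 3, 3, 6], [223.7, 105.7]), ([18, 0, 13, 30, 45], [239.0, 119.6]), ([32, 0, 3, 7, 14], [248.4, 107.3]), ([8, 9, 4, 6, 17], [224.5, 116.2]), ([12, 18, 4, 4, 13], [228.4, 124.6]), ([15, 27, 4, 5, 16], [231.8, 134.2]), ([20, 37, 5, 9, 28], [236.9, 146.2]), ([0, 51, 2, 4, 5], [215.2, 157.8])]
```

```bash
python3 -m pendant '[[0.1,-0.01,0,0,8.5],[0.2,-0.03,0,0,8.5],[0.3,-0.04,0,0,8.5],[0.4,-0.06,0,0,8.5],[0.4,-0.06,0,0,8.5],[0.4,-0.06,0,0,8.5],[0.4,-0.06,0,0,8.5],[0.4,-0.06,0,0,8.5]]' && python3 -m pendant '[[0,0,-0.1,0,8.5],[0,0,-0.2,0,8.5],[0,0,-0.3,0,8.5],[0,0,-0.4,0,8.5],[0,0,-0.4,0,8.5],[0,0,-0.4,0,8.5],[0,0,-0.4,0,8.5],[0,0,-0.4,0,8.5]]'
```

```text
clock: 37.92
eef_pos: [421.9, 354.8, 100.2]
ee_rot: [0.486, 0.874, -0.0, -0.0]
contact_force: [-0.9, -0.4, -0.5]
grip_width: 84.9
grip_force: 0.0
clock: 38.58
eef_pos: [422.1, 354.9, 96.4]
ee_rot: [0.486, 0.874, 0.0, 0.0]
contact_force: [0.7, -0.3, 2.8]
grip_width: 84.8
grip_force: 1.1
```

```bash
python3 -m pendant '[[0.1,-0.01,-0.15,0,8.5],[0.2,-0.03,-0.3,0,8.5],[0.3,-0.04,-0.45,0,8.5],[0.3,-0.04,-0.45,0,8.5],[0.3,-0.04,-0.45,0,8.5],[0.3,-0.04,-0.45,0,8.5],[0.3,-0.04,-0.45,0,8.5],[0.3,-0.04,-0.45,0,8.5]]'
python3 - <<'E'
from h import *
s=get_image("side");c=s["color"][105:160,215:250].min(2)
k,l,st,ce=cv2.connectedComponentsWithStats((c>110).astype(np.uint8));print([(st[i].tolist(),(ce[i]+[215,105]).round(1).tolist()) for i in range(1,k) if st[i,4]>8])
E
```

```text
clock: 39.25
eef_pos: [423.7, 354.4, 91.0]
ee_rot: [0.486, 0.874, -0.001, -0.001]
contact_force: [-5.4, 2.2, 2.1]
grip_width: 84.9
grip_force: 2.0
[([18, 0, 13, 30, 46], [239.0, 119.6]), ([32, 0, 3, 7, 14], [248.4, 107.3]), ([12, 18, 4, 4, 13], [228.4, 124.6]), ([15, 27, 5, 5, 17], [231.9, 134.2]), ([20, 37, 5, 9, 29], [237.0, 146.3])]
```

```bash
python3 -m pendant '[[0.1,-0.01,-0.1,0,8.5],[0.2,-0.03,-0.2,0,8.5],[0.3,-0.04,-0.3,0,8.5],[0.3,-0.04,-0.3,0,8.5],[0.3,-0.04,-0.3,0,8.5],[0.3,-0.04,-0.3,0,8.5],[0.3,-0.04,-0.3,0,8.5],[0.3,-0.04,-0.3,0,8.5]]'
```

```text
clock: 39.97
eef_pos: [424.6, 354.2, 88.3]
ee_rot: [0.485, 0.874, -0.002, -0.003]
contact_force: [-19.1, 0.1, 12.2]
grip_width: 84.9
grip_force: 6.2
```

```bash
cat > keys.py <<'E'
from h import *
a=np.radians(-8.0);U=np.array([np.cos(a),np.sin(a),0]);V=np.array([-np.sin(a),np.cos(a),0]);Z=np.array([0,0,1])
n=-.574*U+.819*Z;sl=.819*U+.574*Z
K=[421.3*U+v*V+97*Z for v in(437,390,343,284.5)]
w=get_image("wrist");g=w["color"].mean(2).astype(np.uint8)
for k,h,b in zip(K,(11,11,11,8),(11,11,11,18)):
    print("centre up/dn",proj(w,[k,k-7*n],True).round(1).tolist())
    # profile up the slope (key up plane), brightness
    print([int(cv2.getRectSubPix(g,(3,3),tuple(map(float,proj(w,k+t*sl,True)[0]))).mean()) for t in range(-24,22,2)])
E
python3 keys.py
```

```text
centre up/dn [[401.1, 319.9], [402.3, 317.3]]
[21, 19, 19, 19, 19, 19, 19, 19, 20, 19, 21, 28, 24, 24, 23, 23, 23, 24, 24, 24, 27, 33, 64]
centre up/dn [[328.1, 382.9], [332.3, 378.4]]
[29, 28, 24, 24, 23, 24, 24, 24, 24, 24, 24, 24, 25, 24, 24, 24, 24, 24, 24, 24, 24, 24, 24]
centre up/dn [[266.7, 427.4], [272.5, 422.4]]
[24, 24, 24, 24, 25, 24, 24, 24, 24, 24, 24, 25, 24, 24, 23, 25, 25, 24, 24, 24, 24, 24, 25]
centre up/dn [[209.4, 462.6], [215.7, 458.2]]
[24, 24, 24, 25, 25, 25, 24, 24, 24, 24, 24, 24, 24, 25, 25, 25, 25, 24, 24, 25, 25, 24, 25]
```

```bash
sed -e 's/"wrist"/"side"/;s/,True)/,False)/g' keys.py > keys2.py
cat >> keys2.py <<'E'
u,v=proj(w,K[0],False)[0].round().astype(int)
print(u,v);print(w["color"][v-12:v+10,u-14:u+14].mean(2).astype(int))
w0=np.load("sidek.npy",allow_pickle=True).item();print(w0["color"][v-12:v+10,u-14:u+14].mean(2).astype(int))
E
python3 keys2.py | tail -46
```

```text
[  9   4  12   5  11   2   0  15  15   9  15  16  18  47  59 144 162 167
  156 111  88  99  72  36  15  14  15  54]]
[[152 153 151 152 154 155 154 155 157 156 154 153 154 155 140  93  34  15
   38  75 116 128  68  14  13  19  13  12]
 [154 155 153 154 157 153 155 153 157 156 154 154 155 139  94  37  13  19
   22  59 103 126  89  39   8  12  14   5]
 [152 153 154 156 154 154 155 156 154 159 158 156 142  92  40   5  18  11
   18  51  87 120 112  58  19  19  14  13]
 [154 155 155 157 152 156 155 156 156 156 151 138  75  18  14  14  15   6
   11  34  73 107 123  77  28   3  15  10]
 [152 152 156 157 155 156 155 155 154 141 109  53   0  13  12   8   4  12
   11   5  56  92 123 101  47   9  10  11]
 [153 157 155 155 154 154 156 154 146  93  36   1   2  14  14   9  15  22
   12  12  36  69 113 126  70  17   5  14]
 [155 156 156 152 155 155 156 145  99  45  11   6   6   7   5  14  20  18
   14  14  13  60 104 123  97  46  11  11]
 [156 158 154 154 155 155 141 101  63  27  16   1  10   7  23  48  40  40
   27  12  13  46  83 119 126  68  21  14]
 [156 157 159 157 149 136  77  24  35  23  12  
[... 891 characters left out ...]
 10  19  13   4  11  14  13  17   7  14   9  24  41  91  79  45  25   8
    3  11  16  15  21   4   9  60  94 121]
 [ 19  16  20   6  19  10   8  16  17   9  12  22  32  50  40  27  38  57
   53  44  32  28  18  10  15  40  72 116]
 [  8   5   8   6  14  15  13  12  14  11  14  14  33  37  27  40 103 105
   93  78  80  61  33  25  13  17  59 103]
 [ 12  11   8  22  12  17  18  12  17  10  15   5  32  37  22  74 146 129
   97  91 112  85  58  30  13  11  53  86]
 [ 18  18  18  16  10  16   0  15  14  12  18  11  39  47  35  77 134 159
  136 100  86 101  72  31  17  10  40  68]
 [ 14  14  11  19  16  11  17  14   7  10   5  13  15  48  38  78 111 154
  152 107  88  95  66  35  16  12   8  55]]
```

Run:
```python
from h import *
w=get_image("side");np.set_printoptions(linewidth=200)
w0=np.load("sidek.npy",allow_pickle=True).item()
print(proj(w,[[477.5,375,97]]))
print(w["color"][110:126,214:242].mean(2).astype(int))
```

```text
[[225.97593061 115.61976534]]
[[ 19  44  85  84  40   6  15  13  12  34  24   3  14   7   5  14  20  18  17  55 103 126  99  44   9  13  10  11]
 [ 47 101 150 117  52  10  14  11  21  45  36  19  14  11  18  37  26  23  16  47  86 119 127  72  18  15  11  16]
 [111 149 151 115  54  18  12  12   4  41  39   9  14  18  58  66  46  15  10  26  63 108 126  80  27  15  13  12]
 [157 146 113  51  17   2  18   4   5  32  44  26  16  41  96 104  67  36  17  20  44  91 122  99  49  14  16   8]
 [147  95  43  10  13  11   8   1  18  24  51  36  45  76  89 139  92  39  18  14  37  70 114 127  73  25  11   6]
 [ 95  37  10  11  12   7  19   9  11  18  57  78  88  88  89 165 113  50  24  20  15  59  97 125  98  47  21   6]
 [ 38  10   8   9  12  17   7  14   5  11  63 116  97  89  88 154 118  65  29  16  11  37  77 116 130  75  24  18]
 [ 13   3   0   2  10  16  17   6  17  12  63 119 125  98  89 137  95  48  27  14  16  19  61 105 127 106  48  20]
 [ 13   3  12   6   9   8   9  17   8  18  62 129 162 111  83  57  40  21  15  11   5  15  51  91 121 133  71  12]
 [  9   8   9   2   6   6   8   8  14  14  48 137 149  98  45  26  17  19  14   4  23  14  39  72 109 128  78  28]
 [  7   2   1   6  16  19   4   9   6  12  37 135 106  43  26  18  11  17  21  11   6   8  17  55  93 125 102  48]
 [  5  11   5  11  11   4   1   8   1  14  36  52  47  25  40  58  52  42  36  27  12  15  15  43  73 112 130  75]
 [  1   9   7   4   8   3   9  14   7   4  38  40  23  41 102 109  95  79  85  59  40  16  14  18  64 102 125  98]
 [  4   2  12   4  14   4  11  15   6  16  33  34  17 101 153 134  99  93 112  86  61  33  20   4  54  86 120 130]
 [ 11  13   9   5   2  13   6  16  16  18  41  55  42 150 165 167 134 101  88 100  73  34  15  17  43  73 107 129]
 [  4   0  10  13   6  14  17   9  14  17  11  44  57 144 162 169 154 110  84  95  70  37  14  19  16  58  88 122]]
```

```bash
cat > snap.py <<'E'
import sys
from h import *
w=get_image("side")["color"].mean(2).astype(int);np.save(sys.argv[1],w)
if len(sys.argv)>2:
    d=np.abs(w-np.load(sys.argv[2]+".npy"));print("patch diffs sq,r1,r2,bar",[(d[v-7:v+8,u-7:u+8].mean().round(1)) for u,v in((226,116),(230,125),(234,135),(239,147))])
E
python3 snap.py s1; python3 -m pendant '[[0.1,-0.01,-0.1,0,8.5],[0.2,-0.03,-0.2,0,8.5],[0.2,-0.03,-0.2,0,8.5],[0.2,-0.03,-0.2,0,8.5],[0.2,-0.03,-0.2,0,8.5],[0.2,-0.03,-0.2,0,8.5],[0.2,-0.03,-0.2,0,8.5],[0.2,-0.03,-0.2,0,8.5]]'; python3 snap.py s2 s1;  python3 snap.py s3 s2
python3 - <<'E'
import numpy as np
a=np.load("sidek.npy",allow_pickle=True).item()["color"].mean(2).astype(int);np.save("s0.npy",a)
E
python3 snap.py s3 s0
```

```text
clock: 40.83
eef_pos: [425.2, 355.6, 87.1]
ee_rot: [0.483, 0.875, -0.002, -0.004]
contact_force: [-27.3, 8.6, 18.2]
grip_width: 85.1
grip_force: 9.5
patch diffs sq,r1,r2,bar [np.float64(4.0), np.float64(3.4), np.float64(3.9), np.float64(3.4)]
patch diffs sq,r1,r2,bar [np.float64(3.9), np.float64(3.4), np.float64(3.4), np.float64(3.3)]
patch diffs sq,r1,r2,bar [np.float64(20.6), np.float64(8.0), np.float64(3.8), np.float64(3.3)]
```

```bash
python3 -m pendant '[[-0.4,0.06,0.5,0,8.5],[-0.8,0.11,1,0,8.5],[-1.2,0.17,1.8,0,8.5],[-1.2,0.17,2.8,0,8.5],[-1.2,0.17,2.8,0,8.5],[-1.65,-2.9,2.8,0,8.5],[-2.1,-6,2.8,0,8.5],[-2.5,-9.15,2.8,0,8.5]]' && python3 -m pendant '[[0.2,-0.03,0,0,8.5],[0.4,-0.06,-0.5,0,8.5],[0.4,-0.06,-1,0,8.5],[0.4,-0.06,-1.4,0,8.5],[0.4,-0.06,-1.6,0,8.5],[0.4,-0.06,-1.7,0,8.5],[0.4,-0.06,-1.7,0,8.5],[0.4,-0.06,-1.7,0,8.5]]'; python3 snap.py s3 s0
```

```text
clock: 41.65
eef_pos: [405.2, 261.2, 114.9]
ee_rot: [0.486, 0.874, 0.0, 0.0]
contact_force: [0.6, -0.0, -0.1]
grip_width: 85.2
grip_force: 0.0
clock: 42.32
eef_pos: [409.5, 261.8, 98.0]
ee_rot: [0.486, 0.874, 0.0, 0.0]
contact_force: [-0.3, 0.3, 1.8]
grip_width: 84.8
grip_force: 0.9
patch diffs sq,r1,r2,bar [np.float64(37.5), np.float64(24.0), np.float64(8.5), np.float64(3.5)]
```

```bash
python3 -m pendant '[[0.1,-0.01,-0.15,0,8.5],[0.2,-0.03,-0.3,0,8.5],[0.3,-0.04,-0.45,0,8.5],[0.4,-0.06,-0.6,0,8.5],[0.5,-0.07,-0.7,0,8.5],[0.6,-0.08,-0.8,0,8.5],[0.6,-0.08,-0.9,0,8.5],[0.6,-0.08,-0.9,0,8.5]]'; python3 snap.py s4 s0; python3 -m pendant '[[0.1,-0.01,-0.1,0,8.5],[0.2,-0.03,-0.2,0,8.5],[0.2,-0.03,-0.2,0,8.5],[0.2,-0.03,-0.2,0,8.5],[0.2,-0.03,-0.2,0,8.5],[0.2,-0.03,-0.2,0,8.5],[0.2,-0.03,-0.2,0,8.5],[0.2,-0.03,-0.2,0,8.5]]';python3 snap.py s5 s4
```

```text
clock: 43.03
eef_pos: [411.3, 261.6, 87.8]
ee_rot: [0.484, 0.875, -0.002, -0.003]
contact_force: [-15.2, 7.6, 5.1]
grip_width: 85.1
grip_force: 4.3
patch diffs sq,r1,r2,bar [np.float64(39.3), np.float64(30.2), np.float64(15.3), np.float64(3.6)]
clock: 43.75
eef_pos: [411.7, 261.5, 86.6]
ee_rot: [0.484, 0.875, -0.003, -0.005]
contact_force: [-33.8, 3.1, 23.6]
grip_width: 85.0
grip_force: 9.9
patch diffs sq,r1,r2,bar [np.float64(5.5), np.float64(5.8), np.float64(4.6), np.float64(3.1)]
```

Run:
```python
from h import *
np.set_printoptions(linewidth=200)
s=get_image("side");a=np.radians(-8)
for c in([477.5,375,97],[464.5,282.5,97]):
    c=np.array(c);n=np.array([-.574*np.cos(a),-.574*np.sin(a),.819]);print(proj(s,[c,c-7*n]).round(1).tolist())
a0,a5=np.load("s0.npy"),np.load("s5.npy")
print(a0[126:144,226:246]);print(a5[126:144,226:246])
```

```text
[[226.0, 115.6], [227.4, 116.9]]
[[233.2, 133.8], [234.6, 135.0]]
[[ 48  82 132 148 106  89  82  76  54  25   6  18  17  40  69 110 127  73  21   6]
 [ 37  71  79  91  84  82  61  46  34  13  12  20  13  17  59  97 125 101  45   9]
 [ 22  29  48  67  74  56  34  29  25  18  17  13   9  12  53  82 118 126  70  21]
 [ 18  13  30  37  32  22  15   7   5  11  18  15   7  20  29  67 102 127 101  45]
 [  2  21  12  33  29  21  39  41  39  26  22  18  18  16  10  52  88 120 132  69]
 [ 12  27  11  11  12  44 101 110  83  60  58  44  26  11   9  38  67 109 126  78]
 [  8  19  26  20  27 101 153 152 109  87 108  77  43  20  15  14  62  96 124 103]
 [  0   2  38  25  72 147 162 131  97  89 125  99  61  26  14  13  46  75 112 134]
 [  4  14  40  36 121 157 160 163 115  88  86  80  55  26  17  20  17  62 103 137]
 [ 17  17  19  40 130 155 157 159 114  86  84  61  44  27  20  16  11  54  81  93]
 [ 16   8  11  38  61 125 134 129  99  82  61  54  33   3  13  20  11  37  73  66]
 [ 14  12   9  43  35  47  67  76  75  59  33  32  27  18  16  14  15   5  72  68]
 [ 12   2  12  14  24  31  39  59  57 
[... 1255 characters left out ...]
65  45  23  18  11  18  56  83  92]
 [  3  15  10   8  16  48 126 153 110  83  69  52  34  12  16   3  15  39  73  63]
 [ 11  14  10  17   2  48 114 120  93  66  38  27  22  14  19  11  13   6  75  68]
 [ 11  14   9  16  15  32  66  77  59  31  30  24  17  16  18  17  11  15  37  62]
 [  6   0   9  17  12  28  37  36  35  18   5  11  12  14  21   9  15  21  27  78]
 [ 11   8  12  14  16  22  14  14  10  11   8  24  25  26  34  27  24  14  18  55]
 [  2   2  13  14   4  31  25   8  15   4  68  66  63  72  63  41  25   1   6  40]
 [ 11   9  13  11  12  38  33  25  32  91 140 110  89 105  85  50  23  19  16  13]
 [  4  11  20  21   7   3  46  31  64 156 169 134  99  79  94  69  34   7   4   8]]
```

```bash
python3 -m pendant '[[-0.4,0.06,0.5,0,8.5],[-0.8,0.11,1,0,8.5],[-1.2,0.17,1.8,0,8.5],[-1.2,0.17,2.8,0,8.5],[-1.2,0.17,2.8,0,8.5],[-1.6,-2.5,2.8,0,8.5],[-1.95,-5.6,2.8,0,8.5],[-1.95,-5.6,2.8,0,8.5]]' && python3 snap.py s6 s0 && python3 -m pendant '[[0.2,-0.03,0,0,8.5],[0.4,-0.06,-0.5,0,8.5],[0.4,-0.06,-1,0,8.5],[0.4,-0.06,-1.4,0,8.5],[0.4,-0.06,-1.6,0,8.5],[0.4,-0.06,-1.6,0,8.5],[0.4,-0.06,-1.6,0,8.5],[0.4,-0.06,-1.6,0,8.5]]'
```

```text
clock: 44.52
eef_pos: [397.4, 201.6, 114.7]
ee_rot: [0.487, 0.873, -0.001, 0.0]
contact_force: [-0.2, -0.3, 0.7]
grip_width: 85.2
grip_force: 0.0
patch diffs sq,r1,r2,bar [np.float64(43.9), np.float64(33.8), np.float64(21.2), np.float64(5.8)]
clock: 45.23
eef_pos: [401.3, 204.3, 98.6]
ee_rot: [0.486, 0.874, -0.0, -0.0]
contact_force: [-3.2, 2.4, 0.1]
grip_width: 84.9
grip_force: 0.7
```

```bash
python3 -m pendant '[[0.1,-0.01,-0.15,0,8.5],[0.2,-0.03,-0.3,0,8.5],[0.3,-0.04,-0.45,0,8.5],[0.4,-0.06,-0.6,0,8.5],[0.5,-0.07,-0.7,0,8.5],[0.6,-0.08,-0.8,0,8.5],[0.6,-0.08,-0.9,0,8.5],[0.6,-0.08,-0.9,0,8.5]]'; python3 snap.py s7 s6
python3 - <<'E'
import numpy as np
np.set_printoptions(linewidth=200)
for f in("s0","s7"):print(np.load(f"{f}.npy")[139:157,230:250])
E
```

```text
clock: 45.9
eef_pos: [402.9, 203.4, 88.2]
ee_rot: [0.485, 0.875, -0.003, -0.004]
contact_force: [-21.0, 2.8, 6.0]
grip_width: 84.9
grip_force: 2.2
patch diffs sq,r1,r2,bar [np.float64(19.2), np.float64(13.4), np.float64(15.7), np.float64(17.7)]
[[ 16  19  26  37  32  18   8  13  11  19  14  12  10   3  26  77  52  11  31  58]
 [ 13  19  14  20  11  10   2  27  26  18  34  26  11  17  19  55  69  33  14  31]
 [ 18  34  19  15   8   4  66  68  65  72  59  39  11  14  10  40  85  57  24  18]
 [  9  39  36  11  26  93 135 109  86 108  84  49  23  20  15  14  73  74  39   6]
 [ 20  17  41  28  63 153 164 132  99  80  96  71  35  12  11  12  45  83  56  22]
 [ 10  13  50  37  68 145 162 167 116  87  92  68  36  20  15  15  14  74  63  26]
 [  7  11  37  55  42 144 161 164 134  98  81  75  57  32  13  11  12  51  68  38]
 [  8  16  15  48  24 123 157 163 165 117  83  91  65  37  12  16  12  29  79  51]
 [ 12  12  14  43  19  40 152 162 164 117  90  79  77  52  25  19  18   8  61  68]
 [ 13  15  16   3  15  14 142 160 161 139 105  84  97  69  28  17  16  19  37  73]
 [ 19  13  12  13  30  16
[... 1434 characters left out ...]
92  99  69  31  20  12  16  33  76]
 [  8  15  18  11  12  12  66 128 125 101  93  89  97  68  37  22  12   8   0  33]
 [ 12  12  10   9   4   7  62  57 150 137  99  72  50  44  25  20   6  13  13  25]
 [  7   2   6   7  18  11  33  50 141 151  92  36  31  30  11   8   1  13  13  18]
 [  3   5   8  11  10  23  10  43  71  73  41  23  19   2   5   5   6  14  14  15]
 [ 10   1  10   6   9  25  27  31  48  45  25  13   0   8  12  10  13  23  11  12]
 [ 14  11   3  10   6  21  43  20  33  29  19  18   9  13  15  13  16  14  24  17]
 [  4   5  17  16  15  13  37  35  24  16  22  17  12  18  17  10  13  10  16   9]
 [  6  12   4   5   2  13  13  48  27  16  22  13   7  11  17  15  14  13  22   5]]
```

```bash
python3 -m pendant '[[0.1,-0.01,-0.1,0,8.5],[0.15,-0.02,-0.15,0,8.5],[0.15,-0.02,-0.2,0,8.5],[0.15,-0.02,-0.2,0,8.5],[0.15,-0.02,-0.2,0,8.5],[0.15,-0.02,-0.2,0,8.5],[0.15,-0.02,-0.2,0,8.5],[0.15,-0.02,-0.2,0,8.5]]'; python3 snap.py s8 s7; python3 snap.py s9 s8
python3 - <<'E'
import numpy as np
np.set_printoptions(linewidth=200)
print(np.load(f"s8.npy")[139:153,230:250])
E
```

```text
clock: 46.62
eef_pos: [402.9, 203.2, 85.3]
ee_rot: [0.484, 0.875, -0.004, -0.006]
contact_force: [-24.6, 5.4, 8.8]
grip_width: 84.7
grip_force: 11.1
patch diffs sq,r1,r2,bar [np.float64(8.0), np.float64(7.3), np.float64(6.7), np.float64(5.7)]
patch diffs sq,r1,r2,bar [np.float64(3.4), np.float64(4.4), np.float64(4.7), np.float64(3.3)]
[[ 15  20  16  13  17   4  22  14  19  14  21  10  22  18  21  76  55  25  36  62]
 [ 30  26  18  12   9   8  21  12   5  23  34  25  16  15   9  54  69  40  15  31]
 [ 11  16   7   7  17  28  32  13  19  35  54  40  25  13  11  39  89  54  15  19]
 [  8   9   4  12  19  49  49  34  47  67  69  50  25  21  14  14  78  78  38  16]
 [  4  16  12   8  18  32  47  63  85  90 100  72  29  17  16  17  40  85  58  16]
 [  6   4   8  11  13  36  55  81  89  88 140  94  43  26  13  10  24  78  65  34]
 [  4   0   7   6  12  26  49  88  92  91 159 110  59  27  13  13   9  51  67  40]
 [  8  10   7   8  11  24  56 117 101  88  89  96  69  39  13  14  15  33  81  55]
 [ 15   4  20   3  11  24  68 133 108  89  90  91  73  46  19  17  15  15  62  70]
 [ 14   4   9   8  20  11  67 150 115  89  92  92 101  72  31  12  22  17  42  76]
 [ 14  14  16   6  16  15  67  85 110  98  90  90 106  72  40  16  15   9   7  38]
 [  6   5   2  22   4  13  65  64 148 134  97  76  48  38  31  18   8  16   3  28]
 [ 15   6   7  12  16  14  57  58 138 153  90  31  29  21   9   3   0  11   8  20]
 [ 13   3   7  13   9  13  24  42  74  77  43  27  18   8   8  11   2  17  16  11]]
```

```bash
python3 -m pendant '[[-0.4,0.06,0.5,0,8.5],[-0.8,0.11,1,0,8.5],[-1.5,0.2,1.8,0,8.5],[-2,0.3,2.8,0,8.5],[-3,0.4,5,0,8.5],[-4,0.5,8,0,8.5],[-5,0.6,11,0,8.5],[-5,0.6,14,0,8.5]]' && python3 -m pendant '[[-1,0,2,0,8.5],[-2,0,4,0,8.5],[-3,0,5,0,8.5],[-3,0,5,0,8.5],[-3,0,5,0,8.5],[-3,0,5,0,8.5],[-3,0,5,0,8.5],[-3,0,5,0,8.5]]' && python3 balls.py && python3 snap.py s10 s0 && python3 -c "
from station import close_job;print(close_job())"
```

```text
clock: 47.38
eef_pos: [358.1, 208.8, 229.3]
ee_rot: [0.486, 0.874, 0.0, 0.001]
contact_force: [0.4, -1.0, -0.4]
grip_width: 85.0
grip_force: 0.0
clock: 48.05
eef_pos: [328.9, 208.7, 276.6]
ee_rot: [0.486, 0.874, -0.001, -0.001]
contact_force: [0.5, -0.4, 0.3]
grip_width: 84.7
grip_force: 0.0
side [(np.int32(23), [303.0, 113.1]), (np.int32(15), [300.6, 120.4]), (np.int32(13), [308.8, 122.9]), (np.int32(248), [211.4, 310.0]), (np.int32(972), [243.4, 335.6]), (np.int32(14), [220.6, 334.0])]
wrist [(np.int32(49), [536.7, 282.8]), (np.int32(54), [527.3, 294.1]), (np.int32(55), [512.1, 298.1]), (np.int32(53), [507.8, 316.2]), (np.int32(269), [103.1, 390.9]), (np.int32(10), [124.3, 398.0])]
top [(np.int32(629), [361.3, 285.8])]
patch diffs sq,r1,r2,bar [np.float64(3.6), np.float64(5.6), np.float64(3.7), np.float64(3.3)]
the job is handed in; nothing more can be done
None
```

I handed the job in at about 48 s: all five balls went into the scoop and were tipped into the bath, with none seen outside it. The scoop was then laid on the counter and the square, round-by-bar and bar keys pressed in that order, but that it lies flat and the keys bottomed is read from image numbers and forces, and I never saw the verdict.

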